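Fit three vacuum filter flasks with their rubber filter cones

ROBOT

A 6-joint arm with a two-finger parallel gripper is mounted at the origin on a cart in front of the work surface, level with it; the furniture and walls round the work are solid. World frame = base frame: x ahead of the robot, y to its left, z up, the work surface at z = 0. Lengths are in mm, angles in rad, forces in N, time in s.
With the tool pointing down it reaches from about 350 to 875 mm from the base axis. Payload 4.2 kg.
Tool frame: the origin (TCP) lies on the centre line of the jaws, within the pads' length; the fingertips stand 14 mm ahead of it and the grasp point (between the pads) lies 5 mm behind it (tcp_to_tips is the distance from the TCP to the fingertips, in mm); z points along the fingers, y is the direction in which the jaws open and shut (so a half turn about z gives the same grasp; the last joint's range is limited). The gripper opens to 85 mm and grips with 20 to 120 N. Pads are 22 mm wide; open, the fingers measure 114 mm over their backs; the gripper's body (76 mm by 85 mm) begins 54 mm behind the grasp point. The pads swing forward as they close: fully open they stand 13 mm farther back than shut.
Start: joints at [1.387, 0.385, 0.008, 0, -1.194, -0.259], TCP at [267.761, 564.715, 245.312] pointing down, gripper open.
Joint ranges: [-3.14, 3.14], [-1.21, 2.06], [-1.07, 1.41], [-3.16, 2.05], [-2.99, -0.16], [-3.1, 3.1]. Speed limits (rad/s): [2.79, 2.79, 3.14, 3.14, 3.14, 3.14].

INTERFACE

Orientations are given as a unit quaternion [x, y, z, w].
In Python, from bench import read_state, get_image, job_done, tcp_to_tips gives the robot as it stands. The module is installed in compiled form; this text tells all that it offers.
- The arm moves only by the tool play_rows, never from a script. Its argument "targets" is a list of rows, each an object of numbers: "gripper": the gripper's target within -1 to 1 (shut at 1, half-way at 0, fully open at -1); "tx", "ty", "tz": the shift along the tool's x, y, z scaled (see below); "spin": the turn about the tool's z scaled (see below). A call has 1 to 12 rows; each row is the pose to reach, as a shift and turn from the pose commanded when the call began, along the tool's axes at that moment; what a row does not reach only later rows make up. The controller multiplies each number of a shift by 0.25 m and each number of a turn by pi/4 rad. A row lasts 1/8 s, in which the tool goes at most 62.5 mm and 10.7 degrees, less where a joint would pass 70% of its speed; a pose out of reach is approached as far as the arm can. A call with a number of a shift or a turn outside -1 to 1 is refused whole. A call with a gripper value outside its range is refused whole. The fingers move at their own pace and stop on an object; the grip force is fixed at half the most. Time passes only in rows, so rows that repeat a pose let the fingers close. It gives the time, the measured TCP pose, the force and the opening at its end, in the units of the state.
- read_state(): the state, without advancing time (a new reading comes with each control period).
- get_image(name): name is "scene" or "side" or "wrist"; returns a dict with "frame" (420x560x3 uint8, red, green, blue), "depth" (420x560 float32, mm along the optical axis (not along the pixel's ray), 0 where there is no reading), "mtx" (3x3 intrinsics, pixels), "world_to_cam" (4x4, takes a point from world to camera coordinates). Camera axes: x right, y up, looking along -z (the intrinsics and any distortion apply to the point x, -y, -z); pixel columns grow to the right and rows downward; lengths in mm; the calibration is good to about 2 mm. A picture is of the moment at which its call begins.
- job_done(): hands the job in, once; it reports no verdict.
The state is a dict: "clock": time; "joints": joint angles; "joint_vel": joint speeds; "joint_efforts": joint torques, N m; "position": TCP position; "ee_rot": TCP orientation; "contact_force": force on the tool from outside, world axes, zero at the start; "wrist_torque": the same for the moment, N m; "gripper_width": finger opening in mm.
Only numpy, scipy, OpenCV 4.12 (cv2) and the standard library are available. Lean on these libraries where they do the work, as an engineer would, in place of code of your own. Each camera call takes 0.05 s, during which the arm holds its last target.

TASK

Get the three filter flasks ready for filtering: seat in the mouth of each flask the rubber filter cone of its size, foot down, upright and fully home on its taper. The small and the large cone stand on the bench; the middle one is in the parts case: open only the lid of the compartment that holds it (the lid may stay open), and leave the other two compartments shut.

Things in the scene. Friction and masses are not known exactly. Their poses are not given: they have to be found in the camera images.
- cone_small_mid (a point): small filter cone, black rubber, 47 mm high, 30 g, loose: on top a straight round collar 40 mm across, 12 mm high (grip here), below it a taper from 38 mm down to the flat foot, 13 mm across. Stands upright on the bench. Point: on its axis half-way up, 23.5 mm above the foot; the collar reaches from 11.5 to 23.5 mm above the point. z: its axis, up.
- cone_middle_mid (a point): middle filter cone, black rubber, 49 mm high, 50 g, loose: on top a straight round collar 48 mm across, 12 mm high (grip here), below it a taper from 46 mm down to the flat foot, 22 mm across. Stands upright near the middle of one of the case's closed compartments; which one varies. Point: on its axis half-way up, 24.5 mm above the foot; the collar reaches from 12.5 to 24.5 mm above the point. z: its axis, up.
- cone_large_mid (a point): large filter cone, black rubber, 51 mm high, 90 g, loose: on top a straight round collar 60 mm across, 12 mm high (grip here), below it a taper from 58 mm down to the flat foot, 31 mm across. Stands upright on the bench. Point: on its axis half-way up, 25.5 mm above the foot; the collar reaches from 13.5 to 25.5 mm above the point. z: its axis, up.
- flask_small_mouth (a point): small filter flask, clear conical glass, firm: base 64 mm across, 100 mm high, neck 33 mm (45 at the lip); hose barb 29 mm out along its +y, 22 mm below the rim. Point: centre of the mouth at rim level, z up. Bore 27 mm, flared to 37 mm at the rim over 5 mm. Its own cone stops on its taper with the cone's half-way point about 2 mm below the rim, the collar 10 mm clear above it.
- flask_middle_mouth (a point): middle filter flask, clear conical glass, firm: base 84 mm across, 128 mm high, neck 41 mm (53 at the lip); hose barb 29 mm out along its +y, 25 mm below the rim. Point: centre of the mouth at rim level, z up. Bore 35 mm, flared to 45 mm at the rim over 5 mm. Its own cone stops on its taper with the cone's half-way point about 2 mm below the rim, the collar 10 mm clear above it.
- flask_large_mouth (a point): large filter flask, clear conical glass, firm: base 102 mm across, 155 mm high, neck 52 mm (64 at the lip); hose barb 29 mm out along its +y, 27 mm below the rim. Point: centre of the mouth at rim level, z up. Bore 46 mm, flared to 56 mm at the rim over 5 mm. Its own cone stops on its taper with the cone's half-way point about 2 mm below the rim, the collar 10 mm clear above it.
- case: Parts case, fixed: pale tray 94 mm deep (x) x 201 wide (y) x 18 high, three compartments in a row (centres y = +66 left, 0, -66 mm right; 88 x 63 inside, floor 3 mm up), each under its own clear domed lid, tops 56 mm up. Origin: centre of the underside; -x: front with the lids' tabs. Inside: the middle cone; a tiny cone (24 mm) that fits no flask; a solid stopper.
- lid_left (a joint): left lid (62 mm wide) of the case, rad: 0 shut, grows as its front swings up, 1.57 upright, stop 1.9; a light hinge (0.03 N m) that stays where left. In the case's frame, shut: hinge line along y at x = +47, z = 19 mm; tab on its front to pinch across y, 10 mm thick, centred at y = +66, x = -47 to -73, z = 20 to 34 mm.
- lid_middle (a joint): middle lid (62 mm wide) of the case, rad: 0 shut, grows as its front swings up, 1.57 upright, stop 1.9; a light hinge (0.03 N m) that stays where left. In the case's frame, shut: hinge line along y at x = +47, z = 19 mm; tab on its front to pinch across y, 10 mm thick, centred at y = +0, x = -47 to -73, z = 20 to 34 mm.
- lid_right (a joint): right lid (62 mm wide) of the case, rad: 0 shut, grows as its front swings up, 1.57 upright, stop 1.9; a light hinge (0.03 N m) that stays where left. In the case's frame, shut: hinge line along y at x = +47, z = 19 mm; tab on its front to pinch across y, 10 mm thick, centred at y = -66, x = -47 to -73, z = 20 to 34 mm.

How it is judged:
By the outcome, as a careful person would: the job done as asked, in the order asked, and still so for the second after the job is handed in, with the robot touching nothing.
It also fails if it takes over 104 s, if anything falls off the work surface, if the arm or the gripper's body presses on something with over 40 N, if the wrist force passes 120 N, or if a joint passes its speed limit or range.

## Working session

There is one attempt and no reset: what is moved stays moved. The work goes in short steps, Python scripts to look and compute and a tool call to move; the robot and the scene stay as the last step left them, time stands still between calls to the robot, and variables do not carry over. Pictures are saved under pics/ and viewed, and the job is handed in when it is done.

Besides the shell and the picture viewer there is one more tool, called by a JSON object that holds its "fn" and its "kwargs", one argument or row to a line. play_rows: Moves the arm, as the interface text tells. Its arguments: {"type":"object","properties":{"targets":{"type":"array","items":{"type":"object","properties":{"gripper":{"type":"number"},"tx":{"type":"number","minimum":-1,"maximum":1},"ty":{"type":"number","minimum":-1,"maximum":1},"tz":{"type":"number","minimum":-1,"maximum":1},"spin":{"type":"number","minimum":-1,"maximum":1}}}}},"required":["targets"]}

```bash
mkdir -p pics; cat > h.py <<'E'
import numpy as np, cv2
from bench import read_state, get_image, tcp_to_tips
def grab(n,tag):
    im=get_image(n); cv2.imwrite(f'pics/{tag}.png',im['frame'][:,:,::-1]); np.savez(f'pics/{tag}.npz',**im); return im
def load(tag): return dict(np.load(f'pics/{tag}.npz'))
def proj(im,p):
    q=im['world_to_cam']@np.append(p,1); v=np.array([q[0],-q[1],-q[2]]); u=im['mtx']@v; return u[:2]/u[2]
def ray(im,u,v):
    d=np.linalg.inv(im['mtx'])@np.array([u,v,1.]); d=np.array([d[0],-d[1],-d[2]])
    R=im['world_to_cam'][:3,:3]; t=im['world_to_cam'][:3,3]
    return -R.T@t, R.T@d
def onz(im,u,v,z):
    c,d=ray(im,u,v); return c+d*(z-c[2])/d[2]
def cross(rs):
    A=np.zeros((3,3));b=np.zeros(3)
    for c,d in rs:
        d=d/np.linalg.norm(d);P=np.eye(3)-np.outer(d,d);A+=P;b+=P@c
    return np.linalg.solve(A,b)
def cloud(im):
    D=im['depth'];v,u=np.nonzero(D>0); z=D[v,u]
    k=np.linalg.inv(im['mtx'])@np.stack([u,v,np.ones_like(u)]).astype(float); k=k*z
    p=np.stack([k[0],-k[1],-k[2]]);W=im['world_to_cam']
    return (W[:3,:3].T@(p-W[:3,3:4])).T,u,v
E
python3 - <<'E'
from h import *
for n in ('scene','side','wrist'):
    im=grab(n,n+'0'); print(n,im['mtx'].round(1).tolist(),ray(im,280,210))
print(read_state(), tcp_to_tips)
E
```

```text
scene [[394.4, 0.0, 283.2], [0.0, 394.4, 210.7], [0.0, 0.0, 1.0]] (array([  92.75251552, -826.75683326,  969.85617589]), array([ 0.33680178,  0.64309523, -0.68779622]))
side [[383.0, 0.0, 282.9], [0.0, 383.0, 208.7], [0.0, 0.0, 1.0]] (array([ 238.81858049, -732.76155072,  710.02134318]), array([ 0.28951833,  0.73139536, -0.61750088]))
wrist [[328.9, 0.0, 276.0], [0.0, 328.9, 207.7], [0.0, 0.0, 1.0]] (array([337.85063099, 531.64052016, 373.4107739 ]), array([-0.28612452,  0.1210964 , -0.9506133 ]))
{'clock': 0.15, 'joints': array([ 1.38662648e+00,  3.85383065e-01,  6.93625977e-03, -3.88199564e-04,
       -1.19398578e+00, -2.58595842e-01]), 'joint_vel': array([ 0.00183652, -0.0015334 ,  0.00208567,  0.00171303,  0.00025768,
       -0.00182875]), 'joint_efforts': array([-3.94062545e-04, -3.92678332e+01,  1.88582826e+01,  4.18862119e+00,
       -3.42125517e-03, -3.89572833e-06]), 'position': array([267.5747343 , 564.3631209 , 244.46421884]), 'ee_rot': array([ 9.75578679e-01, -2.19648674e-01, -1.49860957e-04,  8.24273713e-04]), 'contact_force': array([-0.04979842,  0.94433728, -0.41969536]), 'wrist_torque': array([0.02952822, 0.02052423, 0.0047924 ]), 'gripper_width': 85.75868239632142} 14.0
```

View pics/scene0.png

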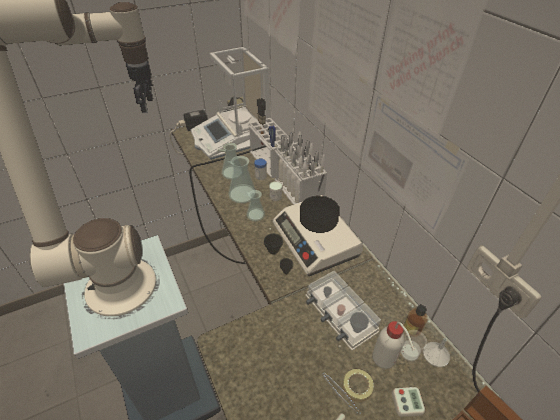

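View pics/side0.png

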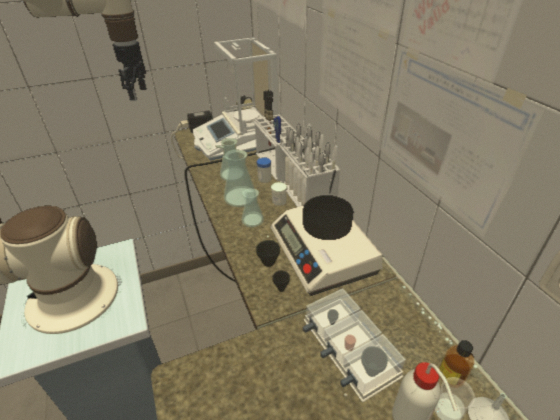

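View pics/wrist0.png

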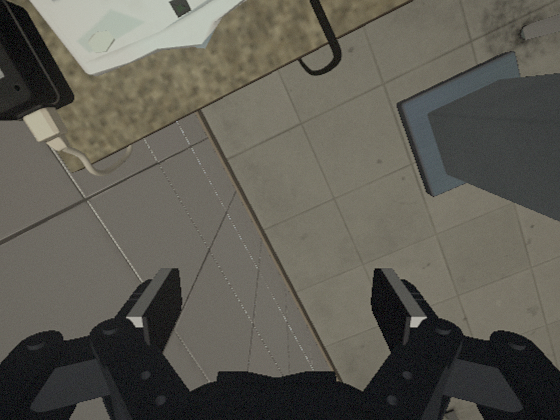

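```bash
python3 - <<'E'
from h import *
for n,(x,y,w,h) in {'scene0':(180,120,210,240),'side0':(180,120,240,280)}.items():
    f=cv2.imread(f'pics/{n}.png')[y:y+h,x:x+w]
    s=600/h; cv2.imwrite(f'pics/{n}_c.png',cv2.resize(f,None,fx=s,fy=s,interpolation=cv2.INTER_CUBIC)); print(n,s)
    im=load(n)
s=load('scene0');t=load('side0')
for nm,im,pts in (('sc',s,[(274,253),(287,273),(257,218),(240,198),(231,176),(322,285),(352,340)]),('sd',t,[(268,266),(282,290),(252,222),(239,200),(229,177),(333,296),(377,385)])):
    for p in pts: print(nm,p,onz(im,*p,0).round(),im['depth'][p[1],p[0]])
E
```

```text
scene0 2.5
side0 2.142857142857143
sc (274, 253) [459. -90.   0.] 1252.4025
sc (287, 273) [ 459. -179.    0.] 1195.8392
sc (257, 218) [477.  80.   0.] 1357.7397
sc (240, 198) [465. 203.   0.] 1413.1517
sc (231, 176) [484. 339.   0.] 1514.5618
sc (322, 285) [ 531. -266.    0.] 1105.8322
sc (352, 340) [ 509. -453.    0.] 1007.63513
sd (268, 266) [456. -92.   0.] 965.91754
sd (282, 290) [ 459. -177.    0.] 896.76373
sd (252, 222) [476.  89.   0.] 1080.7377
sd (239, 200) [474. 207.   0.] 1149.6595
sd (229, 177) [483. 345.   0.] 1124.2445
sd (333, 296) [ 561. -241.    0.] 820.9062
sd (377, 385) [ 535. -461.    0.] 720.50775
```

View pics/scene0_c.png

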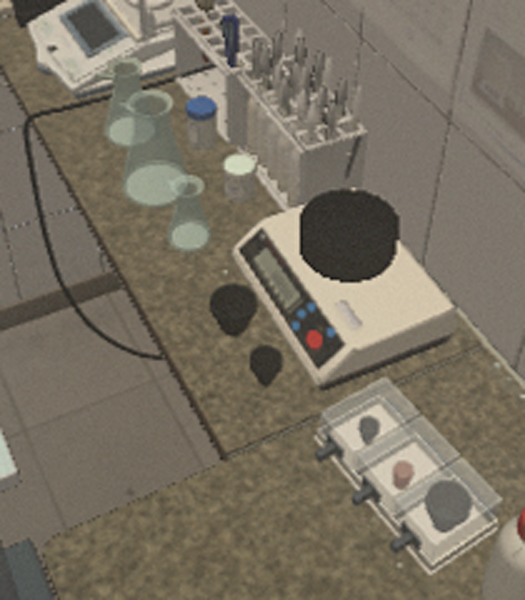

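View pics/side0_c.png

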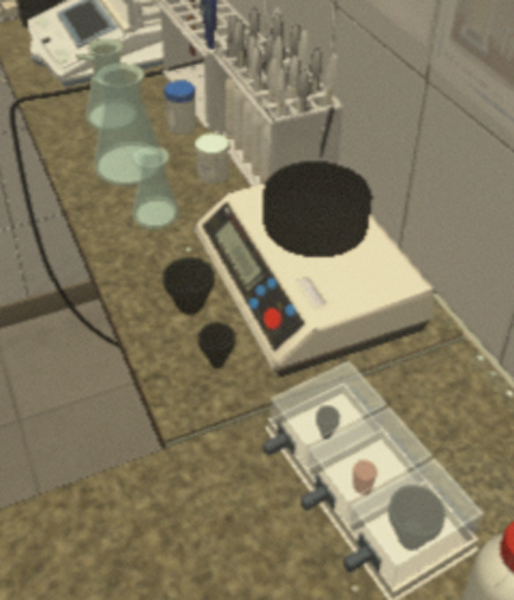

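```bash
cat >> h.py <<'E'
from scipy.spatial.transform import Rotation as Ro
def yaw_of(s):
    R=Ro.from_quat(s['ee_rot']).as_matrix(); return np.degrees(np.arctan2(R[1,0],R[0,0]))
def mv(target,yaw=None,s=None):
    s=s or read_state(); R=Ro.from_quat(s['ee_rot']).as_matrix()
    d=R.T@(np.array(target)-s['position'])
    sp=0 if yaw is None else -((yaw-yaw_of(s)+180)%360-180)/45
    print('pos',s['position'].round(1),'yaw',yaw_of(s).round(2),'-> t',(d/250).round(4),'spin',round(sp,4), 'dist',np.linalg.norm(d).round(),'clk',s['clock'])
E
python3 - <<'E'
from h import *
mv((400,330,330),0)
for n in ('scene0','side0'):
    p,u,v=cloud(load(n)); 
    m=(p[:,0]>350)&(p[:,0]<900)&(p[:,1]>-600)&(p[:,1]<600)&(p[:,2]>20)
    # height map coarse
    H={}
    for q in p[m]:
        k=(int(q[0]//50),int(q[1]//50)); H[k]=max(H.get(k,0),q[2])
    print(n)
    for j in range(11,-13,-1): print(j*50,[int(H.get((i,j),0)) for i in range(7,17)])
E
```

```text
pos [267.6 564.4 244.5] yaw -25.38 -> t [ 0.8804  0.6206 -0.341 ] spin -0.5639 dist 282.0 clk 0.15
scene0
550 [0, 50, 65, 81, 355, 362, 348, 548, 0, 0]
500 [0, 48, 66, 82, 352, 362, 355, 561, 0, 0]
450 [0, 49, 65, 82, 349, 347, 356, 574, 0, 0]
400 [0, 0, 0, 0, 0, 140, 237, 584, 0, 0]
350 [0, 0, 131, 131, 0, 140, 141, 598, 0, 0]
300 [0, 0, 131, 132, 75, 203, 140, 611, 0, 0]
250 [0, 0, 134, 0, 78, 223, 140, 621, 0, 0]
200 [0, 156, 158, 157, 0, 208, 210, 635, 0, 0]
150 [0, 79, 160, 155, 61, 213, 206, 649, 0, 0]
100 [0, 0, 102, 0, 61, 205, 217, 661, 0, 0]
50 [0, 27, 105, 34, 0, 211, 205, 675, 0, 0]
0 [0, 0, 0, 70, 76, 214, 203, 687, 0, 0]
-50 [0, 0, 51, 71, 128, 131, 131, 700, 0, 0]
-100 [0, 54, 54, 73, 130, 86, 128, 712, 0, 0]
-150 [0, 53, 54, 72, 128, 130, 129, 725, 0, 0]
-200 [0, 50, 52, 75, 77, 129, 78, 737, 0, 0]
-250 [0, 0, 30, 73, 75, 77, 78, 750, 0, 0]
-300 [0, 0, 60, 61, 60, 0, 0, 762, 0, 0]
-350 [0, 31, 60, 61, 60, 0, 0, 775, 0, 0]
-400 [0, 0, 60, 61, 61, 0, 0, 787, 0, 0]
-450 [0, 0, 60, 61, 62, 0, 0, 800, 0, 0]
-500 [0, 0, 60, 61, 60, 68, 107, 802, 0, 0]
-550 [0, 22, 23, 187, 
[... 437 characters left out ...]

150 [0, 76, 158, 157, 61, 212, 204, 541, 0, 0]
100 [0, 0, 102, 0, 59, 204, 216, 549, 0, 0]
50 [0, 24, 103, 38, 0, 209, 203, 556, 0, 0]
0 [0, 0, 0, 67, 73, 206, 202, 563, 0, 0]
-50 [0, 0, 49, 71, 127, 127, 127, 571, 0, 0]
-100 [0, 53, 54, 71, 127, 84, 128, 578, 0, 0]
-150 [0, 52, 52, 72, 129, 127, 127, 586, 0, 0]
-200 [0, 49, 49, 71, 75, 126, 76, 593, 0, 0]
-250 [0, 0, 27, 71, 73, 76, 77, 600, 0, 0]
-300 [0, 0, 59, 58, 58, 0, 0, 607, 0, 0]
-350 [0, 35, 59, 59, 59, 0, 0, 614, 0, 0]
-400 [0, 0, 59, 59, 58, 0, 0, 620, 0, 0]
-450 [0, 0, 58, 59, 59, 0, 0, 589, 0, 0]
-500 [0, 0, 59, 59, 59, 69, 107, 487, 0, 0]
-550 [0, 0, 0, 185, 185, 71, 106, 374, 0, 0]
-600 [0, 0, 0, 188, 186, 73, 79, 289, 0, 0]
```

{"fn": "play_rows", "kwargs": {
  "targets": [
    {"tx": 0.2, "ty": 0.15, "tz": -0.08, "spin": -0.2, "gripper": -1},
    {"tx": 0.4, "ty": 0.28, "tz": -0.16, "spin": -0.4, "gripper": -1},
    {"tx": 0.6, "ty": 0.42, "tz": -0.24, "spin": -0.565, "gripper": -1},
    {"tx": 0.75, "ty": 0.53, "tz": -0.3, "spin": -0.565, "gripper": -1},
    {"tx": 0.88, "ty": 0.62, "tz": -0.34, "spin": -0.565, "gripper": -1},
    {"tx": 0.88, "ty": 0.62, "tz": -0.34, "spin": -0.565, "gripper": -1},
    {"tx": 0.88, "ty": 0.62, "tz": -0.34, "spin": -0.565, "gripper": -1}
  ]
}}

```text
clock: 1.02
position: [399.9, 330.4, 329.8]
ee_rot: [1.0, 0.0, -0.0, 0.0]
contact_force: [0.3, 0.9, 0.1]
gripper_width: 85.8
```

```bash
python3 - <<'E'
from h import *
im=grab('wrist','w1'); mv((400,110,330),0); print(ray(im,276,208))
p,u,v=cloud(im)
# fingertips depth
s=read_state()
d=np.linalg.norm(p-s['position'],axis=1); m=d<110
q=p[m]-s['position']; print(np.c_[u[m],v[m]].min(0),q.min(0),q.max(0))
E
```

```text
pos [399.7 330.8 329.6] yaw 0.08 -> t [-1.000e-04  8.831e-01 -9.000e-04] spin 0.0018 dist 221.0 clk 1.075
(array([477.68946058, 330.96364882, 458.85909891]), array([-3.05039518e-01,  3.32648357e-04, -9.52340079e-01]))
[  0 268] [-12.79503117 -74.25035514  -0.85196681] [21.2969892  75.18754812 81.96991408]
```

View pics/w1.png

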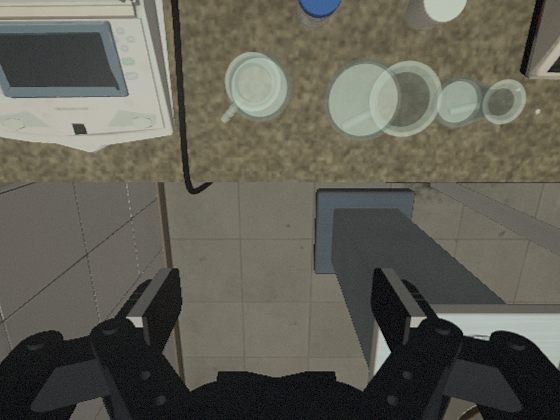

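{"fn": "play_rows", "kwargs": {
  "targets": [
    {"ty": 0.22, "gripper": -0.2},
    {"ty": 0.44, "gripper": -0.2},
    {"ty": 0.66, "gripper": -0.2},
    {"ty": 0.88, "gripper": -0.2},
    {"ty": 0.88, "gripper": -0.2},
    {"ty": 0.88, "gripper": -0.2}
  ]
}}

```text
invalid input
```

```bash
python3 - <<'E'
from h import *
im=grab('wrist','w2'); s=read_state(); print(s['gripper_width']); mv((400,-120,300),0)
p,u,v=cloud(im)
d=np.linalg.norm(p-s['position'],axis=1); m=d<110
q=p[m]-s['position']; print(q.min(0),q.max(0)); 
t=q[q[:,2]<10]; print(t[t[:,1]>0].min(0),t[t[:,1]>0].max(0))
E
```

```text
85.46177486587632
pos [399.6 331.  329.6] yaw 0.11 -> t [-0.0019  1.804   0.12  ] spin 0.0025 dist 452.0 clk 1.125
[-12.67596135 -74.33660678  -1.7277544 ] [21.41825007 75.17563583 81.9937186 ]
[-10.89753394  42.74272319  -0.66346154] [11.85778657 55.87153023  9.998966  ]
```

View pics/w2.png

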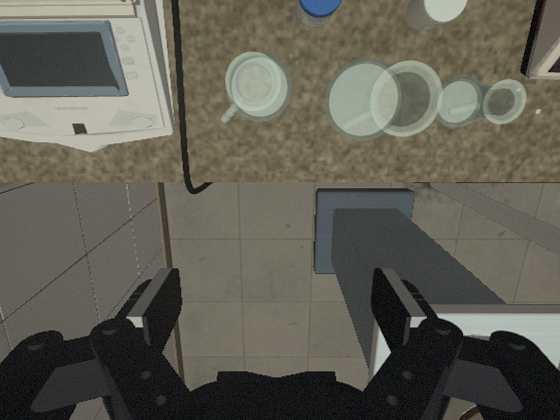

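{"fn": "play_rows", "kwargs": {
  "targets": [
    {"tx": 0, "ty": 0.22, "tz": 0, "spin": 0, "gripper": -0.2},
    {"tx": 0, "ty": 0.44, "tz": 0, "spin": 0, "gripper": -0.2},
    {"tx": 0, "ty": 0.66, "tz": 0, "spin": 0, "gripper": -0.2},
    {"tx": 0, "ty": 0.88, "tz": 0, "spin": 0, "gripper": -0.2},
    {"tx": 0, "ty": 0.88, "tz": 0, "spin": 0, "gripper": -0.2},
    {"tx": 0, "ty": 0.88, "tz": 0, "spin": 0, "gripper": -0.2}
  ]
}}

```text
clock: 1.88
position: [400.4, 111.1, 330.1]
ee_rot: [1.0, 0.001, -0.0, -0.0]
contact_force: [-0.4, 0.2, 0.2]
gripper_width: 51.3
```

```bash
python3 - <<'E'
from h import *
im=grab('wrist','w3'); s=read_state(); print(s['gripper_width']); mv((400,-120,300),0)
p,u,v=cloud(im)
d=np.linalg.norm(p-s['position'],axis=1); m=d<110
q=p[m]-s['position']; print(q.min(0),q.max(0)); 
t=q[q[:,2]<10]; print(t[t[:,1]>0].min(0),t[t[:,1]>0].max(0))
E
```

```text
51.26414933526709
pos [400.4 111.5 330.1] yaw 0.14 -> t [-0.0039  0.9258  0.1203] spin 0.003 dist 233.0 clk 1.925
[-13.33736396 -64.33564646 -10.66011277] [20.86956184 64.87072499 81.86129778]
[-11.7485494   25.61887702 -10.58964531] [11.7597752  39.76747576  9.99878082]
```

View pics/w3.png

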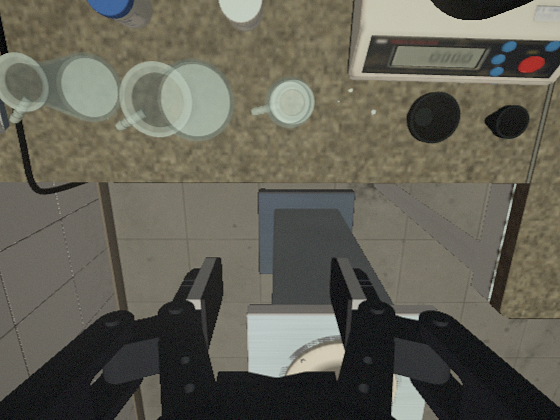

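```bash
cat >> h.py <<'E'
from scipy.optimize import least_squares
def circ(q):
    f=lambda a:np.hypot(q[:,0]-a[0],q[:,1]-a[1])-a[2]
    r=least_squares(f,[*((q.max(0)+q.min(0))/2)[:2],30],loss='soft_l1',f_scale=1.); return r.x.round(1),len(q)
E
python3 - <<'E'
from h import *
a=load('w1');b=load('w3')
for n,pa,pb in (('mid',(257,85),(22,82)),('large',(405,98),(155,98)),('small',(504,102),(290,103))):
    print(n,cross([ray(a,*pa),ray(b,*pb)]).round(1))
for tag in ('w1','w3'):
    p,u,v=cloud(load(tag))
    for n,c,h in (('mid',(485,342),128),('large',(475,185),155),('small',(480,85),100)):
        m=np.hypot(p[:,0]-c[0],p[:,1]-c[1])<75
        m&=(abs(p[:,2]-h)<12); q=p[m]
        if len(q)<20: print(tag,n,'few');continue
        z=np.percentile(q[:,2],95); q=q[abs(q[:,2]-z)<3]
        print(tag,n,z.round(1),q.min(0).round(),q.max(0).round(),circ(q))
E
```

```text
mid [494.8 348.9 131.5]
large [481.9 218.1 155. ]
small [478.3  97.6 104.8]
w1 mid 129.4 [471. 328. 126.] [522. 379. 131.] (array([496.3, 353.8,  23.4]), 1025)
w1 large 156.2 [449. 187. 153.] [512. 250. 157.] (array([480.5, 218.7,  28.9]), 1508)
w1 small 101.2 [457.  73.  98.] [501. 118. 102.] (array([479.1,  96.2,  19.6]), 728)
w3 mid 129.5 [470. 327. 126.] [522. 376. 131.] (array([496.1, 352.5,  23.3]), 868)
w3 large 156.4 [449. 187. 153.] [512. 250. 158.] (array([480.5, 217.8,  28.9]), 1505)
w3 small 101.4 [457.  73.  98.] [500. 117. 102.] (array([479.1,  95.4,  19.5]), 685)
```

{"fn": "play_rows", "kwargs": {
  "targets": [
    {"tx": 0, "ty": 0.22, "tz": 0, "spin": 0, "gripper": -0.7},
    {"tx": 0, "ty": 0.44, "tz": 0, "spin": 0, "gripper": -0.7},
    {"tx": 0, "ty": 0.66, "tz": 0, "spin": 0, "gripper": -0.7},
    {"tx": 0, "ty": 0.88, "tz": 0, "spin": 0, "gripper": -0.7},
    {"tx": 0, "ty": 0.92, "tz": 0, "spin": 0, "gripper": -0.7},
    {"tx": 0, "ty": 0.92, "tz": 0, "spin": 0, "gripper": -0.7}
  ]
}}

```text
clock: 2.68
position: [401.1, -119.1, 329.9]
ee_rot: [1.0, 0.0, -0.0, -0.0]
contact_force: [0.1, -0.6, -0.3]
gripper_width: 72.8
```

```bash
python3 - <<'E'
from h import *
im=grab('wrist','w4'); s=read_state(); print(s['gripper_width']); mv((430,-330,330),0)
p,u,v=cloud(im)
d=np.linalg.norm(p-s['position'],axis=1); m=d<110
q=p[m]-s['position']; print(q.min(0),q.max(0)); 
for tag in ('w3','w4'):
    p,u,v=cloud(load(tag))
    for n,c,h in (('large',(470,-90),51),('small',(470,-175),47)):
        m=(np.hypot(p[:,0]-c[0],p[:,1]-c[1])<45)&(p[:,0]<510)&(abs(p[:,2]-h)<8); q=p[m]
        if len(q)<20: print(tag,n,'few');continue
        z=np.median(q[:,2]); q=q[abs(q[:,2]-z)<3]
        print(tag,n,z.round(1),q.min(0).round(1),q.max(0).round(1),((q.min(0)+q.max(0))/2).round(1),len(q))
E
```

```text
72.29958988307246
pos [ 401.1 -118.6  330. ] yaw 0.13 -> t [ 1.138e-01  8.458e-01 -3.000e-04] spin 0.0028 dist 213.0 clk 2.725
[-13.10077793 -69.235013    -6.00475043] [21.99819161 68.84361546 82.32577234]
w3 large 49.6 [ 432.7 -107.3   46.6] [490.7 -47.5  52.6] [461.7 -77.4  49.6] 711
w3 small 45.1 [ 437.3 -194.4   42.2] [ 509.9 -153.4   48.1] [ 473.6 -173.9   45.2] 459
w4 large 50.1 [ 431.7 -107.5   47.1] [490.8 -48.4  53. ] [461.2 -77.9  50.1] 638
w4 small 46.0 [ 437.4 -193.9   43. ] [ 476.3 -154.5   48.9] [ 456.8 -174.2   46. ] 384
```

View pics/w4.png

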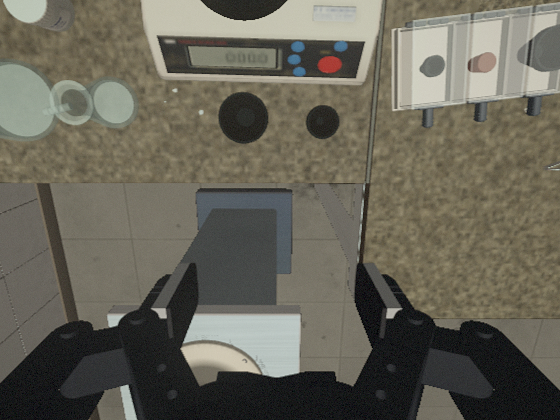

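{"fn": "play_rows", "kwargs": {
  "targets": [
    {"tx": 0.03, "ty": 0.22, "tz": 0, "spin": 0, "gripper": -0.4},
    {"tx": 0.06, "ty": 0.44, "tz": 0, "spin": 0, "gripper": -0.4},
    {"tx": 0.08, "ty": 0.66, "tz": 0, "spin": 0, "gripper": -0.4},
    {"tx": 0.1, "ty": 0.85, "tz": 0, "spin": 0, "gripper": -0.4},
    {"tx": 0.11, "ty": 0.96, "tz": 0, "spin": 0, "gripper": -0.4},
    {"tx": 0.11, "ty": 0.96, "tz": 0, "spin": 0, "gripper": -0.4}
  ]
}}

```text
clock: 3.48
position: [429.6, -359.3, 329.2]
ee_rot: [1.0, 0.001, -0.001, -0.0]
contact_force: [-0.0, 0.6, 0.4]
gripper_width: 60.1
```

```bash
python3 - <<'E'
from h import *
im=grab('wrist','w5'); s=read_state(); print(s['gripper_width']); mv((430,-330,330),0)
a=load('w3');b=load('w4')
for n,pa,pb in (('large',(434,117),(243,118)),('small',(510,121),(322,122))):
    print(n,cross([ray(a,*pa),ray(b,*pb)]).round(1))
E
```

```text
59.61610082700477
pos [ 429.3 -358.5  329.6] yaw 0.14 -> t [ 0.0029 -0.1141 -0.0016] spin 0.003 dist 29.0 clk 3.525
large [461.7 -78.4  48.3]
small [ 456.9 -174.6   43. ]
```

View pics/w5.png

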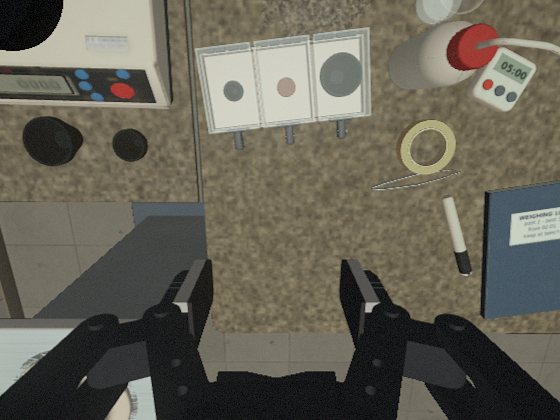

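```bash
python3 - <<'E'
from h import *
im=load('w5'); f=im['frame']; 
c=f[10:160,180:390,::-1]; cv2.imwrite('pics/w5c.png',cv2.resize(c,None,fx=3.6,fy=3.6,interpolation=cv2.INTER_CUBIC))
p,u,v=cloud(im)
m=(u>185)&(u<385)&(v>15)&(v<160)
q=p[m]; h,e=np.histogram(q[:,2],np.arange(-6,70,2)); print(list(zip(e[:-1].astype(int),h)))
t=q[(q[:,2]>50)]
r=cv2.minAreaRect(t[:,:2].astype(np.float32)); print('lids top rect',r, np.median(t[:,2]))
g=cv2.cvtColor(f,cv2.COLOR_RGB2GRAY)
mk=((g<70)).astype(np.uint8); mk[:118]=0; mk[160:]=0; mk[:,:200]=0; mk[:,380:]=0
n,l,st,ce=cv2.connectedComponentsWithStats(mk)
for i in range(1,n):
    if st[i,4]>30:
        ys,xs=np.nonzero(l==i); pp=p.reshape(-1,3) 
        sel=np.isin(v*1000+u,ys*1000+xs); print(st[i],ce[i].round(1),onz(im,*ce[i],27).round(1),p[sel].min(0).round(),p[sel].max(0).round(),np.median(p[sel],0).round(1))
E
```

```text
[(np.int64(-6), np.int64(101)), (np.int64(-4), np.int64(1006)), (np.int64(-2), np.int64(8593)), (np.int64(0), np.int64(3265)), (np.int64(2), np.int64(119)), (np.int64(4), np.int64(31)), (np.int64(6), np.int64(2)), (np.int64(8), np.int64(0)), (np.int64(10), np.int64(0)), (np.int64(12), np.int64(1)), (np.int64(14), np.int64(0)), (np.int64(16), np.int64(44)), (np.int64(18), np.int64(72)), (np.int64(20), np.int64(28)), (np.int64(22), np.int64(18)), (np.int64(24), np.int64(30)), (np.int64(26), np.int64(32)), (np.int64(28), np.int64(28)), (np.int64(30), np.int64(61)), (np.int64(32), np.int64(210)), (np.int64(34), np.int64(229)), (np.int64(36), np.int64(67)), (np.int64(38), np.int64(77)), (np.int64(40), np.int64(21)), (np.int64(42), np.int64(21)), (np.int64(44), np.int64(30)), (np.int64(46), np.int64(23)), (np.int64(48), np.int64(25)), (np.int64(50), np.int64(26)), (np.int64(52), np.int64(50)), (np.int64(54), np.int64(4544)), (np.int64(56), np.int64(9293)), (np.int64(58), np.int64(368)), (np.int64(60), np.int64(0)), (np.int64(62), np.int64(0)), (np.int64(64), np.int64(0)), (np.int64(66), np.int64(0))]
lids top rect ((529.4904174804688, -367.94097900390625), (94.25592803955078, 194.40835571289062), 6.348123073577881) 56.380184618703574
```

View pics/w5c.png

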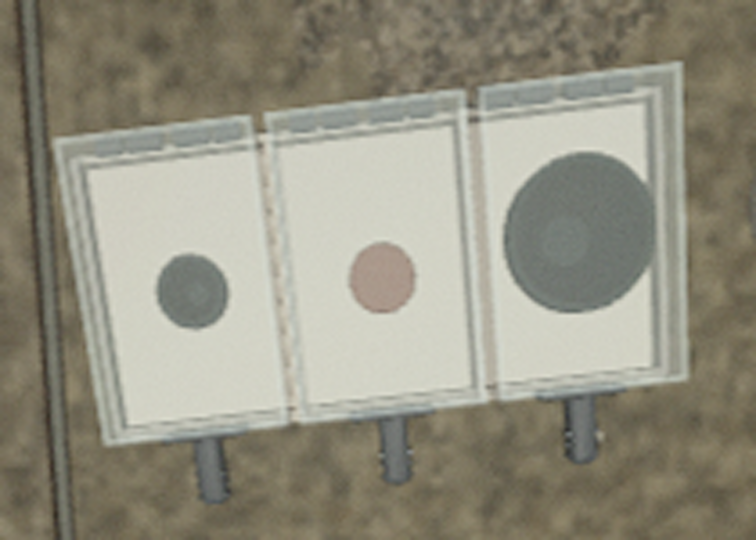

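```bash
cat >> h.py <<'E'
CC=np.array([529.5,-368.0]); PSI=np.radians(6.35)
def cw(x,y): return CC+np.array([np.cos(PSI),np.sin(PSI)])*x+np.array([-np.sin(PSI),np.cos(PSI)])*y
E
python3 - <<'E'
from h import *
im=load('w5');b=load('w4')
print('tab',onz(im,341,129.5,34).round(1),onz(b,534,104,34).round(1),'model',cw(-60,-66).round(1))
for tx,ty in ((238,140),(290,134)): print(onz(im,tx,ty,34).round(1))
print(cw(-60,66),cw(-60,0))
print('cone',onz(im,341,74.4,52).round(1),cw(0,-66))
p,u,v=cloud(im)
for y in (66,0,-66):
    c=cw(-62,y); m=(np.hypot(*(p[:,:2]-c).T)<14)&(p[:,2]>25)&(p[:,2]<42); print('tab depth',p[m].min(0).round(1),p[m].max(0).round(1),p[m].mean(0).round(1),m.sum())
c=cw(-61,-66); mv((c[0],c[1],90),np.degrees(PSI))
E
```

```text
tab [ 475.2 -440.    34. ] [ 477.7 -435.8   34. ] model [ 477.2 -440.2]
[ 461.9 -310.    34. ]
[ 469.5 -375.9   34. ]
[ 462.56840125 -309.04102199] [ 469.86811106 -374.63609983]
cone [ 538.2 -432.8   52. ] [ 536.79970981 -433.59507784]
tab depth [ 450.5 -315.5   25.4] [ 473.5 -302.2   39.4] [ 462.3 -309.5   33.9] 163
tab depth [ 458.1 -380.1   26.8] [ 480.9 -368.2   39.6] [ 469.7 -374.5   33.9] 154
tab depth [ 464.4 -445.9   25.4] [ 488.2 -433.6   39.5] [ 476.6 -439.3   33.5] 171
pos [ 429.3 -358.5  329.6] yaw 0.14 -> t [0.1876 0.3285 0.9578] spin -0.1381 dist 257.0 clk 3.525
```

{"fn": "play_rows", "kwargs": {
  "targets": [
    {"tx": 0.05, "ty": 0.09, "tz": 0.2, "spin": -0.138, "gripper": 0.3},
    {"tx": 0.1, "ty": 0.18, "tz": 0.4, "spin": -0.138, "gripper": 0.3},
    {"tx": 0.15, "ty": 0.26, "tz": 0.6, "spin": -0.138, "gripper": 0.3},
    {"tx": 0.188, "ty": 0.327, "tz": 0.8, "spin": -0.138, "gripper": 0.3},
    {"tx": 0.188, "ty": 0.327, "tz": 0.958, "spin": -0.138, "gripper": 0.3},
    {"tx": 0.188, "ty": 0.327, "tz": 0.958, "spin": -0.138, "gripper": 0.3},
    {"tx": 0.188, "ty": 0.327, "tz": 0.958, "spin": -0.138, "gripper": 0.3}
  ]
}}

```text
clock: 4.4
position: [477.1, -440.9, 93.1]
ee_rot: [0.998, 0.056, 0.001, 0.001]
contact_force: [0.8, -1.2, 0.5]
gripper_width: 30.1
```

```bash
python3 - <<'E'
from h import *
im=grab('wrist','w6'); mv((476.3,-439.8,33),np.degrees(PSI))
E
```

```text
pos [ 477.3 -441.2   93.8] yaw 6.39 -> t [-0.0041 -0.0067  0.243 ] spin 0.0008 dist 61.0 clk 4.45
```

View pics/w6.png

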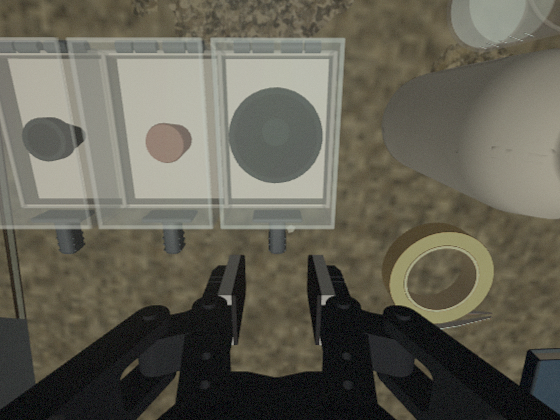

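{"fn": "play_rows", "kwargs": {
  "targets": [
    {"tx": -0.004, "ty": -0.006, "tz": 0.12, "spin": 0, "gripper": 0.3},
    {"tx": -0.004, "ty": -0.006, "tz": 0.228, "spin": 0, "gripper": 0.3},
    {"tx": -0.004, "ty": -0.006, "tz": 0.228, "spin": 0, "gripper": 0.3},
    {"tx": -0.004, "ty": -0.006, "tz": 0.228, "spin": 0, "gripper": 1},
    {"tx": -0.004, "ty": -0.006, "tz": 0.228, "spin": 0, "gripper": 1},
    {"tx": -0.004, "ty": -0.006, "tz": 0.228, "spin": 0, "gripper": 1},
    {"tx": -0.004, "ty": -0.006, "tz": 0.228, "spin": 0, "gripper": 1}
  ]
}}

```text
clock: 5.32
position: [475.8, -441.5, 36.4]
ee_rot: [0.998, 0.055, 0.002, 0.002]
contact_force: [-0.5, -4.6, 6.0]
gripper_width: 7.8
```

```bash
python3 - <<'E'
from h import *
s=read_state(); print(s['position'],s['gripper_width'],s['contact_force'])
# arc: hinge local (47,19); contact pt: local position
R=np.array([[np.cos(PSI),np.sin(PSI)],[-np.sin(PSI),np.cos(PSI)]]); l=R@(s['position'][:2]-CC); print('local',l)
rx=l[0]-47; rz=(s['position'][2]-7)-19
for th in (.1,.2,.3,.45,.6,.75,.9,1.05,1.2,1.35,1.5,1.65,1.75):
    # rotate so front (-x) swings up
    x=rx*np.cos(th)+rz*np.sin(th); z=-rx*np.sin(th)+rz*np.cos(th)
    print(th,'tx',round((x-rx)/250,3),'tz',round(-(z-rz)/250,3))
E
```

```text
[ 475.75390982 -441.50917647   36.41234619] 7.811728437545777 [-0.51585938 -4.57734394  5.96594684]
local [-61.54658523 -67.11377713]
0.1 tx 0.006 tz -0.043
0.2 tx 0.017 tz -0.085
0.3 tx 0.032 tz -0.126
0.45 tx 0.061 tz -0.185
0.6 tx 0.099 tz -0.238
0.75 tx 0.145 tz -0.285
0.9 tx 0.197 tz -0.324
1.05 tx 0.254 tz -0.356
1.2 tx 0.316 tz -0.378
1.35 tx 0.38 tz -0.391
1.5 tx 0.445 tz -0.394
1.65 tx 0.51 tz -0.388
1.75 tx 0.553 tz -0.378
```

{"fn": "play_rows", "kwargs": {
  "targets": [
    {"tx": 0.006, "ty": 0, "tz": -0.043, "spin": 0, "gripper": 1},
    {"tx": 0.017, "ty": 0, "tz": -0.085, "spin": 0, "gripper": 1},
    {"tx": 0.032, "ty": 0, "tz": -0.126, "spin": 0, "gripper": 1},
    {"tx": 0.061, "ty": 0, "tz": -0.185, "spin": 0, "gripper": 1},
    {"tx": 0.099, "ty": 0, "tz": -0.238, "spin": 0, "gripper": 1},
    {"tx": 0.099, "ty": 0, "tz": -0.238, "spin": 0, "gripper": 1}
  ]
}}

```text
clock: 6.08
position: [498.4, -438.8, 93.4]
ee_rot: [0.999, 0.055, -0.001, 0.001]
contact_force: [-1.7, -9.5, -3.7]
gripper_width: 7.8
```

```bash
python3 - <<'E'
from h import *
im=grab('wrist','w7'); s=read_state(); print(s['position'],s['contact_force'],s['gripper_width'])
im=grab('side','s7')
cv2.imwrite('pics/s7c.png',cv2.resize(im['frame'][200:410,230:450,::-1],None,fx=2.7,fy=2.7))
E
```

```text
[ 498.19607734 -438.80451445   93.19573634] [-1.82539515 -8.03312902 -2.40619043] 7.822041782247343
```

View pics/s7c.png

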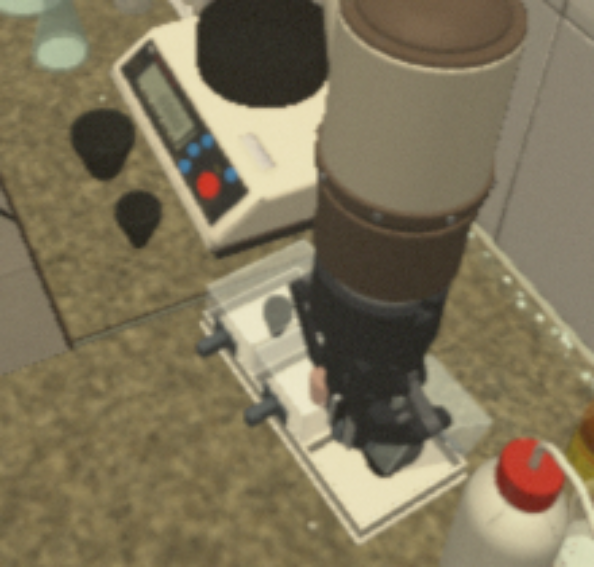

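{"fn": "play_rows", "kwargs": {
  "targets": [
    {"tx": 0.046, "ty": 0, "tz": -0.047, "spin": 0, "gripper": 1},
    {"tx": 0.098, "ty": 0, "tz": -0.086, "spin": 0, "gripper": 1},
    {"tx": 0.155, "ty": 0, "tz": -0.118, "spin": 0, "gripper": 1},
    {"tx": 0.217, "ty": 0, "tz": -0.14, "spin": 0, "gripper": 1},
    {"tx": 0.281, "ty": 0, "tz": -0.153, "spin": 0, "gripper": 1},
    {"tx": 0.346, "ty": 0, "tz": -0.156, "spin": 0, "gripper": 1},
    {"tx": 0.411, "ty": 0, "tz": -0.15, "spin": 0, "gripper": 1},
    {"tx": 0.454, "ty": 0, "tz": -0.14, "spin": 0, "gripper": 1},
    {"tx": 0.454, "ty": 0, "tz": -0.14, "spin": 0, "gripper": 1}
  ]
}}

```text
clock: 7.3
position: [612.2, -426.2, 130.2]
ee_rot: [0.998, 0.055, 0.0, 0.002]
contact_force: [-1.4, -4.9, 5.1]
gripper_width: 6.3
```

```bash
python3 - <<'E'
from h import *
im=grab('wrist','w8'); s=read_state(); print(s['position'],s['contact_force'],s['gripper_width'])
im=grab('side','s8')
cv2.imwrite('pics/s8c.png',cv2.resize(im['frame'][200:410,230:450,::-1],None,fx=2.7,fy=2.7))
E
```

```text
[ 611.96541698 -426.25808542  130.28158913] [-1.61029371 -4.48340106  5.2672634 ] 5.877871941096235
```

View pics/s8c.png

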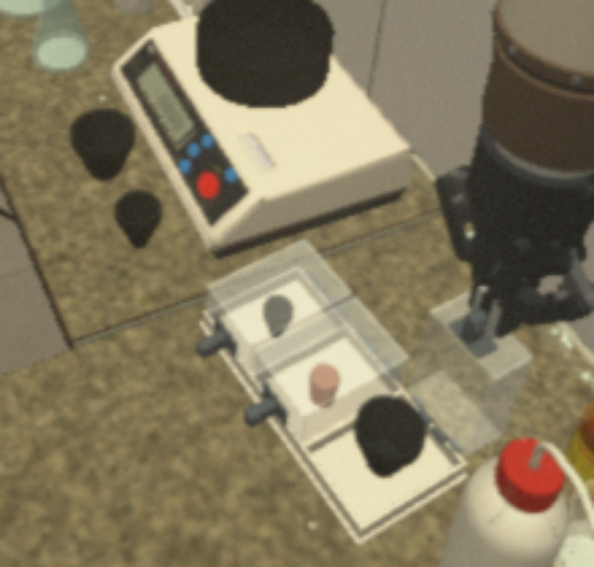

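View pics/w8.png

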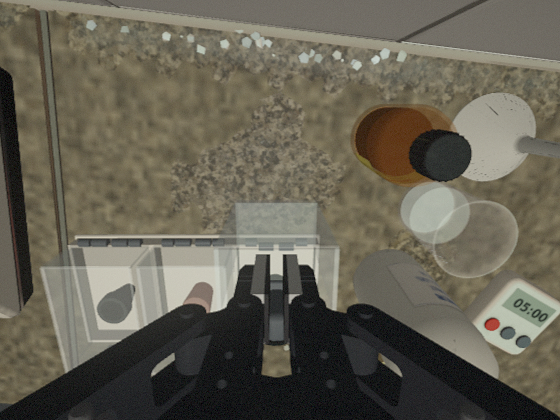

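{"fn": "play_rows", "kwargs": {
  "targets": [
    {"tx": 0, "ty": 0, "tz": 0, "spin": 0, "gripper": 0.3},
    {"tx": 0, "ty": 0, "tz": 0, "spin": 0, "gripper": 0.3},
    {"tx": 0, "ty": 0, "tz": -0.1, "spin": 0, "gripper": 0.3},
    {"tx": 0, "ty": 0, "tz": -0.3, "spin": 0, "gripper": 0.3},
    {"tx": -0.1, "ty": 0.0, "tz": -0.5, "spin": 0.2, "gripper": 0.3},
    {"tx": -0.2, "ty": 0.03, "tz": -0.5, "spin": 0.4, "gripper": 0.3},
    {"tx": -0.3, "ty": 0.06, "tz": -0.5, "spin": 0.6, "gripper": -0.4},
    {"tx": -0.3, "ty": 0.06, "tz": -0.5, "spin": 0.8, "gripper": -0.4},
    {"tx": -0.3, "ty": 0.06, "tz": -0.5, "spin": 1, "gripper": -0.4},
    {"tx": -0.3, "ty": 0.06, "tz": -0.5, "spin": 1, "gripper": -0.4}
  ]
}}

```text
clock: 8.65
position: [538.4, -447.1, 252.1]
ee_rot: [0.944, -0.331, -0.001, -0.001]
contact_force: [0.2, 0.9, -0.1]
gripper_width: 59.5
```

```bash
python3 - <<'E'
from h import *
im=grab('side','s9'); s=read_state(); print(s['joints'].round(3)); mv((537,-433,255),-83.65)
for n in ('s9','scene0','w8'):
    p,u,v=cloud(load(n)); m=(p[:,2]>100)&(p[:,2]<210)&(p[:,1]<-490)&(p[:,1]>-640)&(p[:,0]>440)&(p[:,0]<640)
    q=p[m]; print(n,q.min(0),q.max(0)); q=q[q[:,2]>150]; print(q.min(0),q.max(0))
cv2.imwrite('pics/s9c.png',cv2.resize(im['frame'][200:410,230:450,::-1],None,fx=2.7,fy=2.7))
E
```

```text
[-4.630e-01  5.120e-01  2.320e-01 -1.000e-03 -1.292e+00  1.361e+00]
pos [ 538.6 -447.2  252.3] yaw -38.57 -> t [-0.0405 -0.0406 -0.0106] spin 1.0017 dist 15.0 clk 8.7
s9 [ 522.96659203 -597.48995717  100.18426701] [ 577.91859889 -503.585937    188.04319869]
[ 536.23152118 -597.48995717  150.02140404] [ 565.84585863 -515.80283869  188.04319869]
scene0 [ 522.7397717  -597.22362762  100.03384195] [ 576.9666673  -504.26579874  189.66018546]
[ 535.36158873 -597.22362762  150.01407699] [ 566.48495772 -514.26964609  189.66018546]
w8 [ 546.96123555 -555.70417196  100.00031123] [ 584.07558706 -499.98862577  122.74354177]Traceback (most recent call last):
  File "<stdin>", line 5, in <module>
    return umr_minimum(a, axis, None, out, keepdims, initial, where)
ValueError: zero-size array to reduction operation minimum which has no identity
```

```bash
python3 - <<'E'
from h import *
im=grab('wrist','w9')
p,u,v=cloud(im)
for n in ('w9','s9'):
    p,u,v=cloud(load(n)); c=cw(0,-66)
    m=(np.hypot(*(p[:,:2]-c).T)<32)&(p[:,2]>44)&(p[:,2]<58); q=p[m]
    print(n,len(q),np.median(q[:,2]),q.min(0),q.max(0),((q.min(0)+q.max(0))/2).round(1))
mv((537,-433,150),-108.65)
f=load('s9')['frame']
cv2.imwrite('pics/s9c.png',cv2.resize(f[200:410,230:450,::-1],None,fx=2.7,fy=2.7))
E
```

```text
w9 835 51.17251887248812 [ 514.66787937 -456.83881398   44.00314182] [ 562.53373558 -408.88143931   54.84652439] [ 538.6 -432.9   49.4]
s9 286 50.23177247346022 [ 512.62853679 -458.11595622   44.09054025] [ 561.35729465 -410.56602011   56.25279045] [ 537.  -434.3   50.2]
pos [ 538.7 -447.4  252.5] yaw -38.58 -> t [-0.0404 -0.0407  0.4102] spin 1.5571 dist 104.0 clk 8.75
```

View pics/s9c.png

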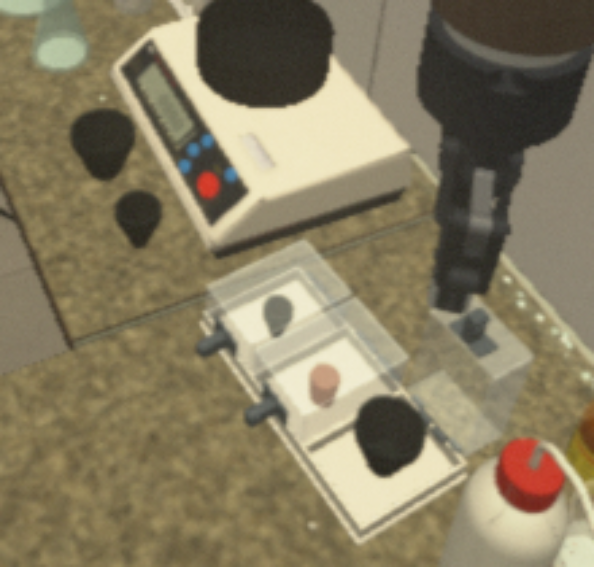

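View pics/w9.png

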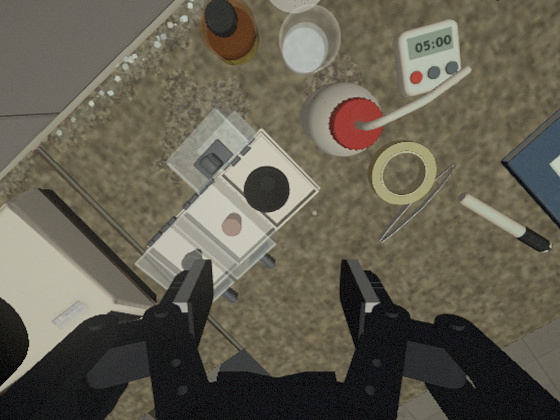

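{"fn": "play_rows", "kwargs": {
  "targets": [
    {"tx": -0.036, "ty": -0.044, "tz": 0.08, "spin": 0.22, "gripper": -0.38},
    {"tx": -0.036, "ty": -0.044, "tz": 0.16, "spin": 0.44, "gripper": -0.38},
    {"tx": -0.036, "ty": -0.044, "tz": 0.24, "spin": 0.66, "gripper": -0.38},
    {"tx": -0.036, "ty": -0.044, "tz": 0.28, "spin": 0.88, "gripper": -0.38},
    {"tx": -0.036, "ty": -0.044, "tz": 0.28, "spin": 1, "gripper": -0.38},
    {"tx": -0.036, "ty": -0.044, "tz": 0.28, "spin": 1, "gripper": -0.38}
  ]
}}

```text
clock: 9.5
position: [538.6, -433.4, 182.9]
ee_rot: [0.746, -0.666, -0.0, 0.0]
contact_force: [0.6, -1.1, 0.2]
gripper_width: 59.1
```

{"fn": "play_rows", "kwargs": {
  "targets": [
    {"tx": 0, "ty": 0, "tz": 0, "spin": 0.22, "gripper": -0.38},
    {"tx": 0, "ty": 0, "tz": 0, "spin": 0.44, "gripper": -0.38},
    {"tx": 0, "ty": 0, "tz": 0, "spin": 0.557, "gripper": -0.38},
    {"tx": 0, "ty": 0, "tz": 0, "spin": 0.557, "gripper": -0.38},
    {"tx": 0, "ty": 0, "tz": 0, "spin": 0.557, "gripper": -0.38}
  ]
}}

```text
clock: 10.12
position: [538.6, -433.6, 183.4]
ee_rot: [-0.583, 0.812, -0.0, 0.0]
contact_force: [0.6, 0.3, 0.4]
gripper_width: 58.9
```

```bash
python3 - <<'E'
from h import *
im=grab('wrist','w10'); s=read_state(); print(s['gripper_width'],s['contact_force']); mv((538.3,-433.2,48),-108.65)
p,u,v=cloud(im); c=np.array([538.3,-433.2])
m=(np.hypot(*(p[:,:2]-c).T)<32)&(p[:,2]>44)&(p[:,2]<58); q=p[m]
print(len(q),np.median(q[:,2]),q.min(0),q.max(0),((q.min(0)+q.max(0))/2).round(1))
E
```

```text
58.93075839684122 [ 0.3430282  -0.20558174 -0.75064045]
pos [ 538.6 -433.6  183.4] yaw -108.69 -> t [-0.0012  0.0018  0.5416] spin -0.0008 dist 135.0 clk 10.175
1326 51.24552057278885 [ 514.55732594 -457.42299817   44.0011022 ] [ 562.13933391 -409.55719732   54.8501786 ] [ 538.3 -433.5   49.4]
```

View pics/w10.png

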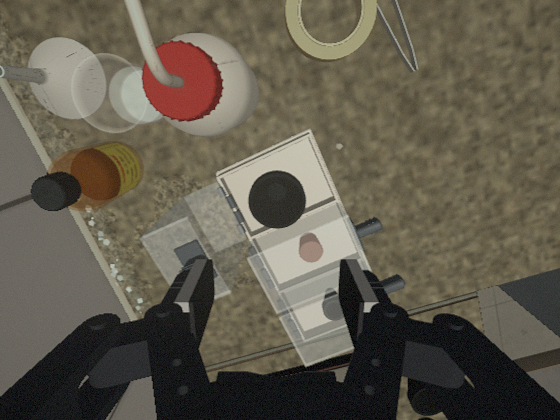

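{"fn": "play_rows", "kwargs": {
  "targets": [
    {"tx": 0, "ty": 0, "tz": 0.08, "spin": 0, "gripper": 0.9},
    {"tx": 0, "ty": 0, "tz": 0.16, "spin": 0, "gripper": 0.9},
    {"tx": 0, "ty": 0, "tz": 0.232, "spin": 0, "gripper": 0.9},
    {"tx": -0.03, "ty": -0.064, "tz": 0.232, "spin": 0, "gripper": 0.9},
    {"tx": -0.06, "ty": -0.128, "tz": 0.232, "spin": 0, "gripper": 0.9},
    {"tx": -0.085, "ty": -0.182, "tz": 0.232, "spin": 0, "gripper": 0.9},
    {"tx": -0.105, "ty": -0.225, "tz": 0.232, "spin": 0, "gripper": 0.9},
    {"tx": -0.105, "ty": -0.225, "tz": 0.232, "spin": 0, "gripper": 0.9}
  ]
}}

```text
clock: 11.18
position: [601.3, -426.7, 125.3]
ee_rot: [-0.582, 0.813, -0.0, 0.0]
contact_force: [0.8, 0.6, -0.3]
gripper_width: 4.4
```

```bash
python3 - <<'E'
from h import *
im=grab('side','s11'); s=read_state(); print(s['gripper_width'],s['contact_force']); mv((538.3,-433.5,130),-108.65)
cv2.imwrite('pics/s11c.png',cv2.resize(im['frame'][200:410,230:450,::-1],None,fx=2.7,fy=2.7))
E
```

```text
4.353243276242983 [-0.04870298  0.45039941  0.23521015]
pos [ 600.7 -426.8  125.3] yaw -108.78 -> t [ 0.1056  0.2277 -0.0189] spin -0.0028 dist 63.0 clk 11.225
```

View pics/s11c.png

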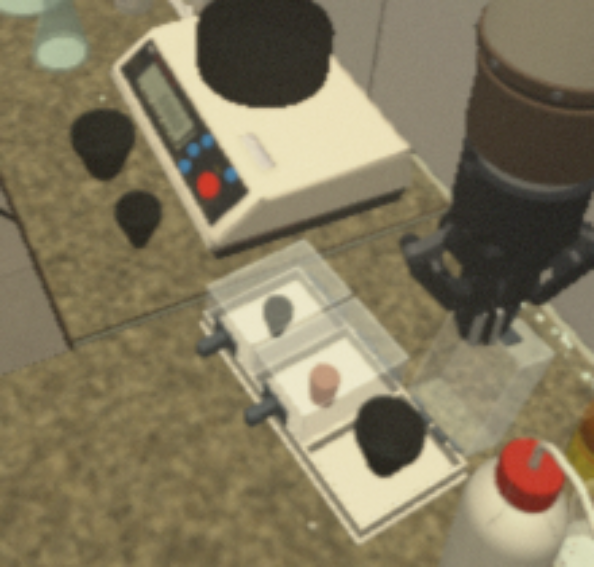

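{"fn": "play_rows", "kwargs": {
  "targets": [
    {"tx": 0.05, "ty": 0.11, "tz": -0.019, "spin": 0, "gripper": 0.5},
    {"tx": 0.105, "ty": 0.227, "tz": -0.019, "spin": 0, "gripper": -0.38},
    {"tx": 0.105, "ty": 0.227, "tz": -0.019, "spin": 0, "gripper": -0.38},
    {"tx": 0.105, "ty": 0.227, "tz": -0.019, "spin": 0, "gripper": -0.38},
    {"tx": 0.105, "ty": 0.227, "tz": 0.1, "spin": 0, "gripper": -0.38},
    {"tx": 0.105, "ty": 0.227, "tz": 0.2, "spin": 0, "gripper": -0.38},
    {"tx": 0.105, "ty": 0.227, "tz": 0.2, "spin": 0, "gripper": -0.38}
  ]
}}

```text
clock: 12.1
position: [537.5, -432.6, 72.7]
ee_rot: [-0.582, 0.813, 0.002, -0.001]
contact_force: [-0.5, -0.3, 0.1]
gripper_width: 58.5
```

```bash
python3 - <<'E'
from h import *
im=grab('wrist','w12'); s=read_state(); print(s['gripper_width'],s['contact_force']); mv((538.3,-433.5,48),-108.65)
E
```

```text
58.782414544650116 [0.13263368 0.06127272 0.95724991]
pos [ 538.4 -433.4   74.6] yaw -108.76 -> t [7.000e-04 1.000e-04 1.063e-01] spin -0.0024 dist 27.0 clk 12.15
```

View pics/w12.png

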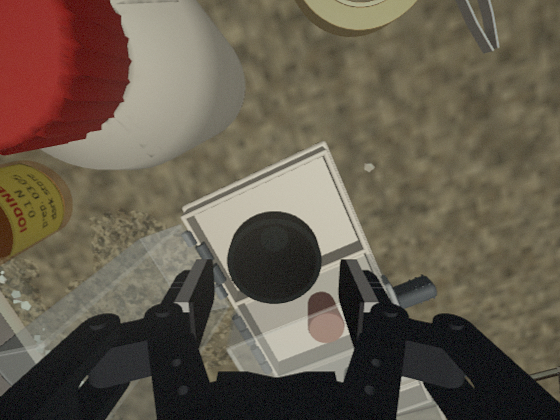

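```bash
python3 - <<'E'
from h import *
p,u,v=cloud(load('w12')); s=read_state()
R=np.array([[np.cos(PSI),np.sin(PSI)],[-np.sin(PSI),np.cos(PSI)]])
l=(p[:,:2]-CC)@R.T
m=(p[:,2]>50)&(p[:,2]<60)&(l[:,1]>-60)&(l[:,1]<0)
print('lid mid y range',np.percentile(l[m,1],[0,1,5,50]))
for lo,hi in((64,70),(70,80),(80,100)):
  for sg in (1,-1):
    q=p-s['position']; m=(p[:,2]>lo)&(p[:,2]<hi)&(np.linalg.norm(q,axis=1)<100)&((l[:,0]>0)==(sg>0)); print(lo,sg,l[m].min(0).round(1),l[m].max(0).round(1),m.sum())
E
```

```text
lid mid y range [-59.98924936 -57.72357404 -50.11924621 -23.52919964]
64 1 [   0.7 -134.3] [ 99.9 -36.9] 628
64 -1 [ -36.2 -162.2] [ -0.  -42.6] 295
70 1 [   0.5 -134.4] [100.  -36.7] 1453
70 -1 [ -41.  -162.4] [ -0.4 -41.8] 861
80 1 [   0.2 -136. ] [ 97.3 -36.5] 3060
80 -1 [ -41.  -161.9] [ -0.1 -41.9] 2508
```

{"fn": "play_rows", "kwargs": {
  "targets": [
    {"tx": 0, "ty": 0, "tz": 0.05, "spin": 0, "gripper": -0.38},
    {"tx": 0, "ty": 0, "tz": 0.106, "spin": 0, "gripper": -0.38},
    {"tx": 0, "ty": 0, "tz": 0.106, "spin": 0, "gripper": -0.38},
    {"tx": 0, "ty": 0, "tz": 0.106, "spin": 0, "gripper": 1},
    {"tx": 0, "ty": 0, "tz": 0.106, "spin": 0, "gripper": 1},
    {"tx": 0, "ty": 0, "tz": 0.106, "spin": 0, "gripper": 1}
  ]
}}

```text
clock: 12.9
position: [538.2, -433.6, 49.1]
ee_rot: [-0.582, 0.813, -0.0, 0.0]
contact_force: [0.1, 0.1, 0.3]
gripper_width: 45.8
```

```bash
python3 - <<'E'
from h import *
s=read_state(); print(s['gripper_width'],s['contact_force']); mv((538.3,-433.5,48),-108.65)
E
```

```text
45.76671610167799 [0.10553    0.13691604 0.28679011]
pos [ 538.2 -433.6   49.1] yaw -108.8 -> t [-0.0004 -0.0002  0.0044] spin -0.0034 dist 1.0 clk 12.9
```

{"fn": "play_rows", "kwargs": {
  "targets": [
    {"tx": 0, "ty": 0, "tz": -0.1, "spin": 0, "gripper": 1},
    {"tx": 0, "ty": 0, "tz": -0.3, "spin": 0, "gripper": 1},
    {"tx": 0, "ty": 0, "tz": -0.5, "spin": 0, "gripper": 1},
    {"tx": -0.05, "ty": 0.02, "tz": -0.7, "spin": 0, "gripper": 1},
    {"tx": -0.2, "ty": 0.07, "tz": -0.86, "spin": 0, "gripper": 1},
    {"tx": -0.4, "ty": 0.14, "tz": -0.9, "spin": 0, "gripper": 1},
    {"tx": -0.6, "ty": 0.2, "tz": -0.9, "spin": 0, "gripper": 1},
    {"tx": -0.8, "ty": 0.28, "tz": -0.9, "spin": 0, "gripper": 1},
    {"tx": -0.95, "ty": 0.32, "tz": -0.9, "spin": 0, "gripper": 1}
  ]
}}

```text
clock: 14.02
position: [538.4, -180.9, 274.3]
ee_rot: [-0.583, 0.813, -0.0, 0.0]
contact_force: [0.5, 0.2, -0.1]
gripper_width: 45.8
```

```bash
python3 - <<'E'
from h import *
im=grab('wrist','w13');s=read_state(); print(s['gripper_width'],s['contact_force']); mv((496.3,353.5,230),-108.65)
im=grab('side','s13')
E
```

```text
45.82378121606296 [-1.85058475  2.16131369 -1.75559308]
pos [ 538.7 -177.9  274.4] yaw -108.59 -> t [-1.9603  0.8386  0.1809] spin 0.0014 dist 535.0 clk 14.075
```

View pics/w13.png

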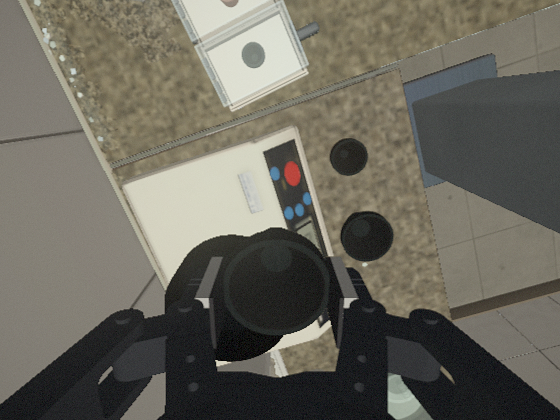

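View pics/s13.png

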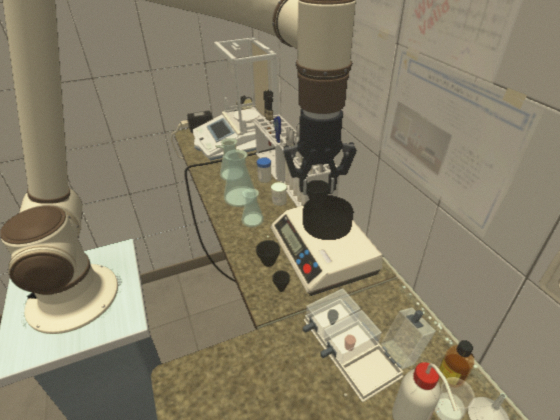

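{"fn": "play_rows", "kwargs": {
  "targets": [
    {"tx": -0.2, "ty": 0.085, "tz": 0, "spin": 0, "gripper": 1},
    {"tx": -0.4, "ty": 0.17, "tz": 0, "spin": 0, "gripper": 1},
    {"tx": -0.6, "ty": 0.255, "tz": 0, "spin": 0, "gripper": 1},
    {"tx": -0.8, "ty": 0.34, "tz": 0, "spin": 0, "gripper": 1},
    {"tx": -0.98, "ty": 0.42, "tz": 0, "spin": 0, "gripper": 1}
  ]
}}

```text
clock: 14.75
position: [518.3, 84.1, 274.1]
ee_rot: [-0.582, 0.813, -0.0, 0.0]
contact_force: [-0.0, -0.5, -0.1]
gripper_width: 45.8
```

```bash
python3 - <<'E'
from h import *
mv((496.3,353.5,220),-108.65)
p,u,v=cloud(load('w13')); q=p-np.array([538.6,-178.5,274.4])
m=(np.hypot(q[:,0],q[:,1])<19); print(len(q[m]),np.percentile(q[m,2],[5,25,50,75,95]))
m=(np.hypot(q[:,0],q[:,1])<40)&(abs(q[:,2]-np.median(q[m,2]))<3); k=q[m]; print(k.min(0),k.max(0),(k.min(0)+k.max(0))/2)
E
```

```text
pos [518.3  84.1 274.1] yaw -108.81 -> t [-0.9915  0.431   0.2165] spin -0.0036 dist 276.0 clk 14.75
11635 [-208.19629031  -16.76729334   -1.68905269   66.40210026   72.48795685]
[-36.84839847 -26.53363057  -4.68889207] [32.30746633 19.06094615  1.3086959 ] [-2.27046607 -3.73634221 -1.69009808]
```

{"fn": "play_rows", "kwargs": {
  "targets": [
    {"tx": -0.2, "ty": 0.088, "tz": 0, "spin": 0, "gripper": 1},
    {"tx": -0.4, "ty": 0.175, "tz": 0, "spin": 0, "gripper": 1},
    {"tx": -0.6, "ty": 0.262, "tz": 0, "spin": 0, "gripper": 1},
    {"tx": -0.8, "ty": 0.35, "tz": 0.06, "spin": 0, "gripper": 1},
    {"tx": -0.99, "ty": 0.431, "tz": 0.18, "spin": 0, "gripper": 1},
    {"tx": -0.99, "ty": 0.431, "tz": 0.216, "spin": 0, "gripper": 1},
    {"tx": -0.99, "ty": 0.431, "tz": 0.216, "spin": 0, "gripper": 1},
    {"tx": -0.99, "ty": 0.431, "tz": 0.216, "spin": 0, "gripper": 1}
  ]
}}

```text
clock: 15.75
position: [497.0, 350.9, 221.0]
ee_rot: [-0.582, 0.814, -0.0, 0.001]
contact_force: [1.3, 0.4, -0.7]
gripper_width: 45.6
```

```bash
python3 - <<'E'
from h import *
im=grab('wrist','w14');s=read_state(); print(s['gripper_width'],s['contact_force']); mv((496.3,353.5,146.5),-108.65)
p,u,v=cloud(im); q=p-s['position']
R=Ro.from_quat(s['ee_rot']).as_matrix(); k=q@R  # tool coords
m=(abs(k[:,1])<22)&(k[:,0]>-26)&(k[:,0]<30)&(abs(k[:,2])<40)
h,e=np.histogram(k[m,2],np.arange(-20,42,2)); print(list(zip(e.astype(int),h)))
m2=m&(abs(k[:,2]-e[h.argmax()]-1)<2.5); print(np.median(k[m2,2]),k[m2].min(0),k[m2].max(0),((k[m2].min(0)+k[m2].max(0))/2))
sd=grab('side','s14'); cv2.imwrite('pics/s14c.png',cv2.resize(sd['frame'][100:250,160:320,::-1],None,fx=3.7,fy=3.7))
# flask rim points visible
m=(np.hypot(p[:,0]-496,p[:,1]-353)<40)&(abs(p[:,2]-128)<5); print('rim',m.sum(),p[m].min(0),p[m].max(0))
p,u,v=cloud(sd); m=(np.hypot(p[:,0]-496,p[:,1]-353)<40)&(abs(p[:,2]-129)<4); print('rim side',m.sum(),p[m].min(0),p[m].max(0))
E
```

```text
45.41000849909986 [ 0.57933327  0.72110246 -0.83753152]
pos [497.1 351.  221.2] yaw -108.88 -> t [-0.0079  0.0065  0.299 ] spin -0.0052 dist 75.0 clk 15.8
[(np.int64(-20), np.int64(0)), (np.int64(-18), np.int64(0)), (np.int64(-16), np.int64(0)), (np.int64(-14), np.int64(0)), (np.int64(-12), np.int64(0)), (np.int64(-10), np.int64(0)), (np.int64(-8), np.int64(0)), (np.int64(-6), np.int64(144)), (np.int64(-4), np.int64(1961)), (np.int64(-2), np.int64(789)), (np.int64(0), np.int64(723)), (np.int64(2), np.int64(665)), (np.int64(4), np.int64(612)), (np.int64(6), np.int64(568)), (np.int64(8), np.int64(432)), (np.int64(10), np.int64(374)), (np.int64(12), np.int64(335)), (np.int64(14), np.int64(299)), (np.int64(16), np.int64(283)), (np.int64(18), np.int64(250)), (np.int64(20), np.int64(230)), (np.int64(22), np.int64(208)), (np.int64(24), np.int64(185)), (np.int64(26), np.int64(301)), (np.int64(28), np.int64(564)), (np.int64(30), np.int64(6)), (np.int64(32), np.int64(4)), (np.int64(34), np.int64(6)), (np.int64(36), np.int64(3)), (np.int64(38), np.int64(3))]
-2.8303965410038243 [-24.16875174 -21.95010269  -5.41063421] [24.2151538  21.99950557 -0.50006049] [ 0.02320103  0.02470144 -2.95534735]
rim 1539 [470.18771419 326.6502542  123.01140825] [522.48336207 373.50861526 130.19307938]
rim side 68 [470.5635958  325.59194559 125.17933212] [521.94623886 378.09842741 131.55071126]
```

View pics/w14.png

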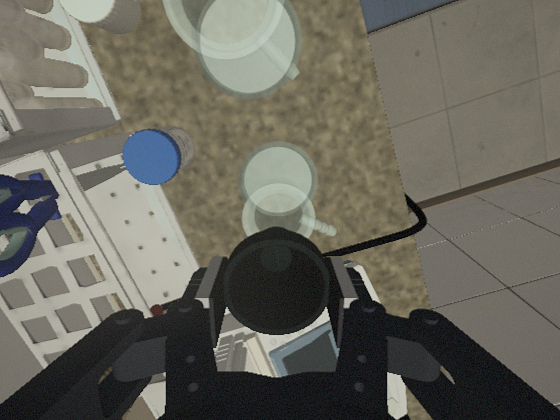

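View pics/s14c.png

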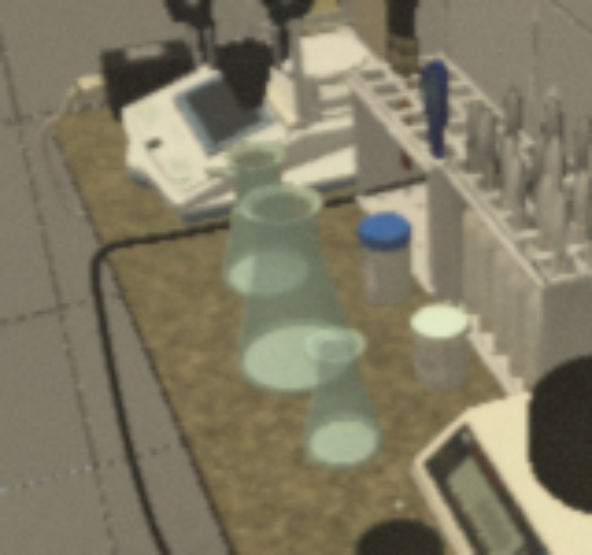

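{"fn": "play_rows", "kwargs": {
  "targets": [
    {"tx": -0.006, "ty": 0.0055, "tz": 0, "spin": 0, "gripper": 1},
    {"tx": -0.006, "ty": 0.0055, "tz": 0.1, "spin": 0, "gripper": 1},
    {"tx": -0.006, "ty": 0.0055, "tz": 0.2, "spin": 0, "gripper": 1},
    {"tx": -0.006, "ty": 0.0055, "tz": 0.26, "spin": 0, "gripper": 1},
    {"tx": -0.006, "ty": 0.0055, "tz": 0.26, "spin": 0, "gripper": 1}
  ]
}}

```text
clock: 16.48
position: [495.3, 353.4, 154.1]
ee_rot: [-0.582, 0.813, -0.0, -0.001]
contact_force: [-0.3, 0.4, -0.3]
gripper_width: 45.8
```

```bash
python3 - <<'E'
from h import *
s=read_state(); print(s['gripper_width'],s['contact_force'],s['position'])
E
```

```text
45.78246171090065 [-0.2797684   0.41232682 -0.30308369] [495.32400479 353.36436629 154.1425697 ]
```

{"fn": "play_rows", "kwargs": {
  "targets": [
    {"tx": 0, "ty": -0.003, "tz": 0.012, "spin": 0, "gripper": 1},
    {"tx": 0, "ty": -0.003, "tz": 0.024, "spin": 0, "gripper": 1},
    {"tx": 0, "ty": -0.003, "tz": 0.024, "spin": 0, "gripper": 1},
    {"tx": 0, "ty": -0.003, "tz": 0.03, "spin": 0, "gripper": 1},
    {"tx": 0, "ty": -0.003, "tz": 0.03, "spin": 0, "gripper": 1}
  ]
}}

```text
clock: 17.1
position: [496.3, 353.2, 148.1]
ee_rot: [-0.582, 0.813, -0.0, 0.0]
contact_force: [-0.6, -3.5, 4.1]
gripper_width: 45.5
```

{"fn": "play_rows", "kwargs": {
  "targets": [
    {"tx": 0.003, "ty": -0.001, "tz": 0.004, "spin": 0, "gripper": 1},
    {"tx": 0.003, "ty": -0.001, "tz": 0.008, "spin": 0, "gripper": 1},
    {"tx": 0.003, "ty": -0.001, "tz": 0.014, "spin": 0, "gripper": 1},
    {"tx": 0.003, "ty": -0.001, "tz": 0.014, "spin": 0, "gripper": 1}
  ]
}}

```text
clock: 17.6
position: [496.4, 353.0, 147.4]
ee_rot: [-0.583, 0.813, -0.0, 0.001]
contact_force: [-6.4, -3.3, 16.7]
gripper_width: 45.8
```

{"fn": "play_rows", "kwargs": {
  "targets": [
    {"tx": 0, "ty": 0, "tz": -0.012, "spin": 0, "gripper": 1},
    {"tx": 0, "ty": 0, "tz": -0.012, "spin": 0, "gripper": -0.4},
    {"tx": 0, "ty": 0, "tz": -0.012, "spin": 0, "gripper": -0.4},
    {"tx": 0, "ty": 0, "tz": -0.012, "spin": 0, "gripper": -0.4},
    {"tx": 0, "ty": 0, "tz": -0.1, "spin": 0, "gripper": -0.4},
    {"tx": 0, "ty": 0, "tz": -0.3, "spin": 0, "gripper": -0.4},
    {"tx": 0, "ty": 0, "tz": -0.44, "spin": 0, "gripper": -0.4},
    {"tx": 0, "ty": 0, "tz": -0.44, "spin": 0, "gripper": -0.4}
  ]
}}

```text
clock: 18.6
position: [497.4, 353.9, 257.3]
ee_rot: [-0.582, 0.813, 0.001, 0.004]
contact_force: [-0.9, 0.8, -1.4]
gripper_width: 59.7
```

```bash
cat >> h.py <<'E'
def topfit(tag,c,h,r,tol=8):
    p,u,v=cloud(load(tag)); m=(np.hypot(p[:,0]-c[0],p[:,1]-c[1])<r)&(abs(p[:,2]-h)<tol); q=p[m]
    if len(q)<20: print(tag,'few',len(q)); return
    hh,e=np.histogram(q[:,2],np.arange(h-tol,h+tol+1,1)); print(tag,dict(zip(e.astype(int).tolist(),hh.tolist())))
    z=np.percentile(q[:,2],97); q=q[abs(q[:,2]-z)<3]; 
    A=np.c_[q[:,0]-c[0],q[:,1]-c[1],np.ones(len(q))]; k=np.linalg.lstsq(A,q[:,2],rcond=None)[0]
    print(' top',z.round(1),'ctr',((q.min(0)+q.max(0))/2).round(1),'size',(q.max(0)-q.min(0)).round(1),'tilt deg',np.degrees(k[:2]).round(2))
E
python3 - <<'E'
from h import *
im=grab('wrist','w15');s=read_state(); print(s['gripper_width'],s['contact_force']); mv((460,-120,260),0)
topfit('w15',(496.3,353),150.5,32)
sd=grab('side','s15'); topfit('s15',(496.3,353),150.5,32)
cv2.imwrite('pics/s15c.png',cv2.resize(sd['frame'][100:250,160:320,::-1],None,fx=3.7,fy=3.7))
E
```

```text
59.89474810481203 [ 0.06846562  0.49636641 -0.44356315]
pos [496.3 353.2 254.9] yaw -108.8 -> t [ 1.8384 -0.4724 -0.0252] spin -2.4179 dist 475.0 clk 18.65
w15 {142: 98, 143: 79, 144: 111, 145: 108, 146: 105, 147: 110, 148: 110, 149: 128, 150: 298, 151: 420, 152: 126, 153: 8, 154: 0, 155: 0, 156: 0, 157: 0}
 top 152.9 ctr [496.4 352.8 152. ] size [47.8 47.7  4.1] tilt deg [0.28 0.41]
s15 {142: 9, 143: 4, 144: 9, 145: 9, 146: 9, 147: 11, 148: 10, 149: 9, 150: 8, 151: 10, 152: 10, 153: 2, 154: 1, 155: 0, 156: 0, 157: 0}
 top 153.4 ctr [494.8 350.  152.5] size [45.8 50.3  4.1] tilt deg [ 1.55 -0.65]
```

View pics/w15.png

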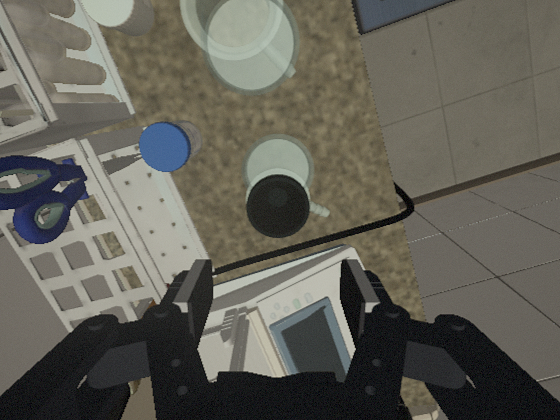

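View pics/s15c.png

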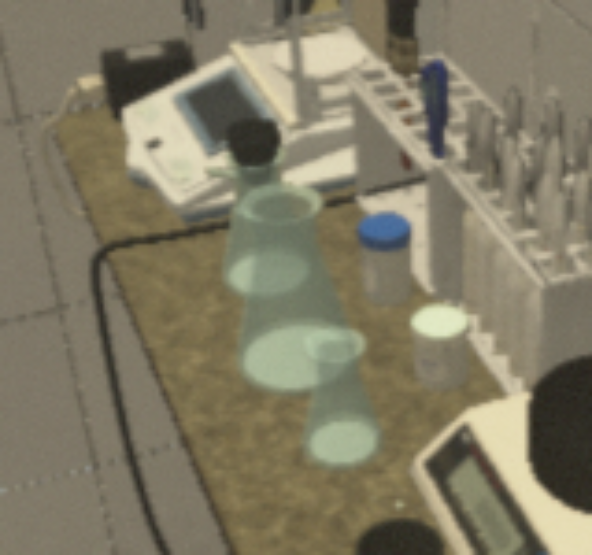

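{"fn": "play_rows", "kwargs": {
  "targets": [
    {"tx": 0.2, "ty": -0.05, "tz": 0, "spin": 0.2, "gripper": -1},
    {"tx": 0.4, "ty": -0.1, "tz": 0, "spin": 0.4, "gripper": -1},
    {"tx": 0.6, "ty": -0.15, "tz": 0, "spin": 0.6, "gripper": -1},
    {"tx": 0.8, "ty": -0.2, "tz": 0, "spin": 0.8, "gripper": -1},
    {"tx": 0.99, "ty": -0.25, "tz": 0, "spin": 1, "gripper": -1},
    {"tx": 0.99, "ty": -0.25, "tz": 0, "spin": 1, "gripper": -1}
  ]
}}

```text
clock: 19.45
position: [474.2, 95.5, 252.4]
ee_rot: [-0.224, 0.974, -0.0, -0.002]
contact_force: [-0.4, -0.1, -1.1]
gripper_width: 85.4
```

```bash
python3 - <<'E'
from h import *
mv((461.5,-78,150),180)
E
```

```text
pos [474.2  95.5 252.4] yaw -154.06 -> t [ 0.3477 -0.6018  0.4107] spin 0.5766 dist 202.0 clk 19.45
```

{"fn": "play_rows", "kwargs": {
  "targets": [
    {"tx": 0.1, "ty": -0.17, "tz": 0, "spin": 0.2, "gripper": -1},
    {"tx": 0.2, "ty": -0.34, "tz": 0.1, "spin": 0.4, "gripper": -1},
    {"tx": 0.3, "ty": -0.51, "tz": 0.25, "spin": 0.577, "gripper": -1},
    {"tx": 0.347, "ty": -0.602, "tz": 0.41, "spin": 0.577, "gripper": -1},
    {"tx": 0.347, "ty": -0.602, "tz": 0.41, "spin": 0.577, "gripper": -1},
    {"tx": 0.347, "ty": -0.602, "tz": 0.41, "spin": 0.577, "gripper": -1}
  ]
}}

```text
clock: 20.2
position: [465.0, -74.5, 151.5]
ee_rot: [-0.003, 1.0, -0.0, 0.0]
contact_force: [0.7, -0.5, 0.7]
gripper_width: 85.3
```

```bash
python3 - <<'E'
from h import *
im=grab('wrist','w16'); mv((461.5,-78,45),180); topfit('w16',(461.5,-78),51,36,6)
E
```

```text
pos [465.4 -74.1 152.1] yaw -179.66 -> t [ 0.0164 -0.0153  0.4285] spin 0.0076 dist 107.0 clk 20.25
w16 {45: 153, 46: 163, 47: 173, 48: 172, 49: 188, 50: 407, 51: 588, 52: 145, 53: 5, 54: 0, 55: 0, 56: 0}
 top 52.3 ctr [460.8 -78.7  51.3] size [59.4 59.6  3.9] tilt deg [-0.07  0.07]
```

View pics/w16.png

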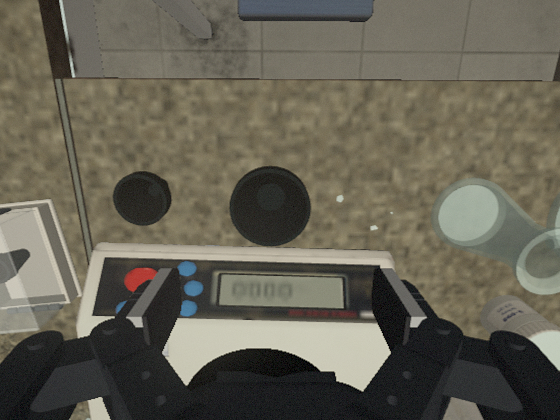

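{"fn": "play_rows", "kwargs": {
  "targets": [
    {"tx": 0.017, "ty": -0.017, "tz": 0.15, "spin": 0.008, "gripper": -1},
    {"tx": 0.017, "ty": -0.017, "tz": 0.3, "spin": 0.008, "gripper": -1},
    {"tx": 0.017, "ty": -0.017, "tz": 0.3, "spin": 0.008, "gripper": -1},
    {"tx": 0.017, "ty": -0.017, "tz": 0.36, "spin": 0.008, "gripper": -1},
    {"tx": 0.017, "ty": -0.017, "tz": 0.428, "spin": 0.008, "gripper": -1},
    {"tx": 0.017, "ty": -0.017, "tz": 0.428, "spin": 0.008, "gripper": -1}
  ]
}}

```text
clock: 21.0
position: [461.0, -78.7, 45.5]
ee_rot: [0.0, 1.0, 0.0, 0.001]
contact_force: [-0.2, -0.4, 0.3]
gripper_width: 85.4
```

```bash
python3 - <<'E'
from h import *
im=grab('wrist','w17'); mv((461.1,-78.4,45),180); print(read_state()['contact_force']); topfit('w17',(461.5,-78),51,34,6)
E
```

```text
pos [461.4 -78.7  45.9] yaw 179.96 -> t [0.001  0.0013 0.0036] spin -0.0008 dist 1.0 clk 21.05
[-0.54933261  0.09654421  0.23881009]
w17 {45: 467, 46: 509, 47: 545, 48: 549, 49: 594, 50: 1120, 51: 1773, 52: 360, 53: 11, 54: 0, 55: 0, 56: 0}
 top 52.2 ctr [461.2 -78.7  51.3] size [60.6 59.8  4.1] tilt deg [-0.26  0.01]
```

View pics/w17.png

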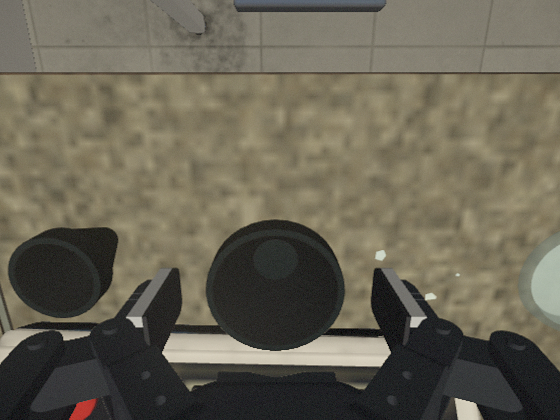

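{"fn": "play_rows", "kwargs": {
  "targets": [
    {"tx": 0, "ty": 0, "tz": 0, "spin": 0, "gripper": 1},
    {"tx": 0, "ty": 0, "tz": 0, "spin": 0, "gripper": 1},
    {"tx": 0, "ty": 0, "tz": 0, "spin": 0, "gripper": 1},
    {"tx": 0, "ty": 0, "tz": 0, "spin": 0, "gripper": 1},
    {"tx": 0, "ty": 0, "tz": -0.15, "spin": 0, "gripper": 1},
    {"tx": 0, "ty": 0, "tz": -0.35, "spin": 0, "gripper": 1},
    {"tx": 0, "ty": 0.05, "tz": -0.55, "spin": 0, "gripper": 1},
    {"tx": -0.02, "ty": 0.2, "tz": -0.74, "spin": 0, "gripper": 1},
    {"tx": -0.04, "ty": 0.4, "tz": -0.76, "spin": 0, "gripper": 1},
    {"tx": -0.078, "ty": 0.6, "tz": -0.76, "spin": 0, "gripper": 1},
    {"tx": -0.078, "ty": 0.7, "tz": -0.76, "spin": 0, "gripper": 1},
    {"tx": -0.078, "ty": 0.7, "tz": -0.76, "spin": 0, "gripper": 1}
  ]
}}

```text
clock: 22.55
position: [479.6, 96.9, 234.5]
ee_rot: [-0.0, 1.0, 0.0, 0.0]
contact_force: [-0.3, 0.2, -1.1]
gripper_width: 57.4
```

```bash
python3 - <<'E'
from h import *
s=read_state(); print(s['gripper_width'],s['contact_force']); mv((480.6,218.3,230),180)
E
```

```text
57.41169034769726 [-0.33077009  0.23108307 -1.14664088]
pos [479.6  96.9 234.5] yaw -179.97 -> t [-0.0044  0.4855  0.0183] spin 0.0006 dist 121.0 clk 22.55
```

{"fn": "play_rows", "kwargs": {
  "targets": [
    {"tx": -0.004, "ty": 0.24, "tz": 0, "spin": 0, "gripper": 1},
    {"tx": -0.004, "ty": 0.4, "tz": 0, "spin": 0, "gripper": 1},
    {"tx": -0.004, "ty": 0.485, "tz": 0.02, "spin": 0, "gripper": 1},
    {"tx": -0.004, "ty": 0.485, "tz": 0.02, "spin": 0, "gripper": 1},
    {"tx": -0.004, "ty": 0.485, "tz": 0.02, "spin": 0, "gripper": 1}
  ]
}}

```text
clock: 23.18
position: [480.9, 215.7, 229.2]
ee_rot: [0.002, 1.0, -0.0, -0.0]
contact_force: [1.1, 0.0, -0.0]
gripper_width: 57.8
```

```bash
cat >> h.py <<'E'
def held(tag,w):
    im=load(tag); s=read_state(); p,u,v=cloud(im); R=Ro.from_quat(s['ee_rot']).as_matrix(); k=(p-s['position'])@R
    m=(abs(k[:,1])<w-3)&(abs(k[:,0])<w+6)&(abs(k[:,2])<14); h,e=np.histogram(k[m,2],np.arange(-14,15,1)); print(dict(zip(e.astype(int).tolist(),h.tolist())))
    m&=abs(k[:,2]-e[h.argmax()]-.5)<2.5; print('held top z(tool)',np.median(k[m,2]),'ctr',((k[m].min(0)+k[m].max(0))/2).round(1), 'size',(k[m].max(0)-k[m].min(0)).round(1))
def rim(tag,c,h,r):
    p,u,v=cloud(load(tag)); m=(np.hypot(p[:,0]-c[0],p[:,1]-c[1])<r+8)&(abs(p[:,2]-h-1)<3); q=p[m]
    if len(q): print(tag,'rim',len(q),q.min(0).round(1),q.max(0).round(1),'ideal',c[0]-r,c[0]+r,c[1]-r,c[1]+r)
E
python3 - <<'E'
from h import *
im=grab('wrist','w18'); s=read_state(); print(s['gripper_width'],s['contact_force']); mv((480.6,218.3,180),180)
held('w18',30); rim('w18',(480.6,218.3),155,32); grab('side','s18');rim('s18',(480.6,218.3),155,32)
E
```

```text
57.67362214069052 [-0.49575441  0.10139142 -1.27621982]
pos [481.  215.6 229.3] yaw 179.8 -> t [0.0014 0.0109 0.1973] spin -0.0045 dist 49.0 clk 23.225
{-14: 0, -13: 0, -12: 0, -11: 0, -10: 0, -9: 0, -8: 0, -7: 82, -6: 1008, -5: 1413, -4: 633, -3: 560, -2: 497, -1: 547, 0: 477, 1: 491, 2: 461, 3: 455, 4: 421, 5: 407, 6: 367, 7: 322, 8: 308, 9: 295, 10: 259, 11: 298, 12: 224, 13: 264}
held top z(tool) -4.545155722190582 ctr [ 0.1 -0.  -4.4] size [60.4 54.   4.8]
w18 rim 1423 [448.5 185.8 153. ] [488.1 248.8 157.3] ideal 448.6 512.6 186.3 250.3
s18 rim 86 [449.2 182.9 153. ] [510.7 247.9 157.1] ideal 448.6 512.6 186.3 250.3
```

View pics/w18.png

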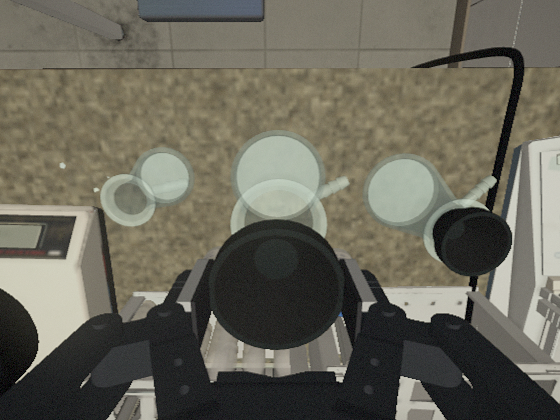

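{"fn": "play_rows", "kwargs": {
  "targets": [
    {"tx": 0.002, "ty": 0.008, "tz": 0, "spin": 0, "gripper": 1},
    {"tx": 0.002, "ty": 0.008, "tz": 0.1, "spin": 0, "gripper": 1},
    {"tx": 0.002, "ty": 0.008, "tz": 0.2, "spin": 0, "gripper": 1},
    {"tx": 0.002, "ty": 0.008, "tz": 0.2, "spin": 0, "gripper": 1},
    {"tx": 0.002, "ty": 0.008, "tz": 0.2, "spin": 0, "gripper": 1}
  ]
}}

```text
clock: 23.9
position: [481.1, 219.0, 180.3]
ee_rot: [0.001, 1.0, 0.0, 0.001]
contact_force: [-0.4, -0.2, -0.2]
gripper_width: 57.7
```

{"fn": "play_rows", "kwargs": {
  "targets": [
    {"tx": 0.002, "ty": -0.005, "tz": 0.012, "spin": 0, "gripper": 1},
    {"tx": 0.002, "ty": -0.005, "tz": 0.024, "spin": 0, "gripper": 1},
    {"tx": 0.002, "ty": -0.005, "tz": 0.03, "spin": 0, "gripper": 1},
    {"tx": 0.002, "ty": -0.005, "tz": 0.03, "spin": 0, "gripper": 1}
  ]
}}

```text
clock: 24.4
position: [480.0, 217.3, 173.5]
ee_rot: [0.001, 1.0, -0.0, 0.0]
contact_force: [-3.4, -2.4, 7.3]
gripper_width: 57.8
```

{"fn": "play_rows", "kwargs": {
  "targets": [
    {"tx": 0, "ty": 0, "tz": 0.004, "spin": 0, "gripper": 1},
    {"tx": 0, "ty": 0, "tz": 0.008, "spin": 0, "gripper": 1},
    {"tx": 0, "ty": 0, "tz": 0.012, "spin": 0, "gripper": 1},
    {"tx": 0, "ty": 0, "tz": 0.012, "spin": 0, "gripper": 1}
  ]
}}

```text
clock: 24.9
position: [480.1, 217.3, 173.1]
ee_rot: [0.0, 1.0, -0.0, 0.001]
contact_force: [-8.9, -3.0, 20.9]
gripper_width: 57.7
```

{"fn": "play_rows", "kwargs": {
  "targets": [
    {"tx": 0, "ty": 0, "tz": -0.011, "spin": 0, "gripper": 1},
    {"tx": 0, "ty": 0, "tz": -0.011, "spin": 0, "gripper": -0.9},
    {"tx": 0, "ty": 0, "tz": -0.011, "spin": 0, "gripper": -0.9},
    {"tx": 0, "ty": 0, "tz": -0.011, "spin": 0, "gripper": -0.9},
    {"tx": 0, "ty": 0, "tz": -0.1, "spin": 0, "gripper": -0.9},
    {"tx": 0, "ty": 0, "tz": -0.3, "spin": 0, "gripper": -0.9},
    {"tx": 0, "ty": 0, "tz": -0.36, "spin": 0, "gripper": -0.5},
    {"tx": 0, "ty": 0, "tz": -0.36, "spin": 0, "gripper": -0.5}
  ]
}}

```text
clock: 25.9
position: [480.2, 217.9, 259.4]
ee_rot: [0.001, 1.0, 0.001, 0.001]
contact_force: [0.5, -0.0, -1.1]
gripper_width: 64.2
```

```bash
python3 - <<'E'
from h import *
im=grab('wrist','w19'); s=read_state(); print(s['gripper_width'],s['contact_force']); mv((457,-174.4,150),180)
topfit('w19',(480.3,217.5),178.5,36); sd=grab('side','s19');topfit('s19',(480.3,217.5),178.5,36)
cv2.imwrite('pics/s19c.png',cv2.resize(sd['frame'][100:250,160:320,::-1],None,fx=3.7,fy=3.7))
E
```

```text
64.04542622846735 [-0.81326165 -0.98303711 -0.55504731]
pos [479.6 217.5 258. ] yaw 179.86 -> t [ 0.086  -1.5679  0.4321] spin -0.0031 dist 407.0 clk 25.95
w19 {170: 180, 171: 162, 172: 190, 173: 186, 174: 201, 175: 199, 176: 207, 177: 387, 178: 602, 179: 414, 180: 42, 181: 2, 182: 0, 183: 0, 184: 0, 185: 0}
 top 180.3 ctr [480.  216.9 179.6] size [59.9 59.4  4.6] tilt deg [0.01 0.71]
s19 {170: 13, 171: 10, 172: 16, 173: 15, 174: 7, 175: 16, 176: 19, 177: 13, 178: 26, 179: 15, 180: 5, 181: 1, 182: 0, 183: 0, 184: 0, 185: 0}
 top 180.6 ctr [479.3 216.2 179.8] size [58.7 61.6  4.4] tilt deg [-0.71  0.41]
```

View pics/s19c.png

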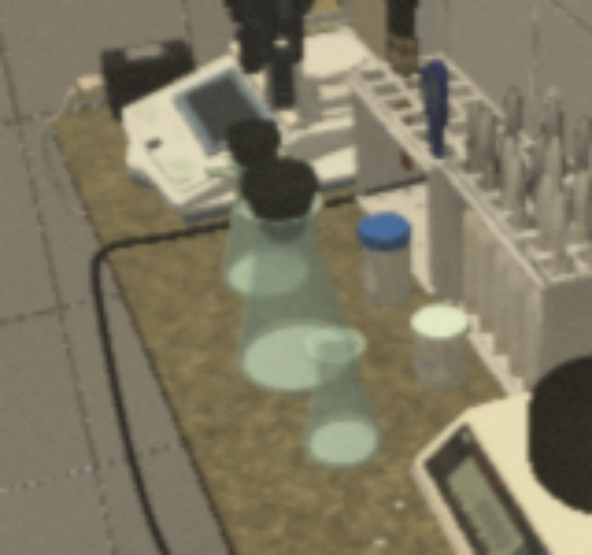

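{"fn": "play_rows", "kwargs": {
  "targets": [
    {"tx": 0.01, "ty": -0.22, "tz": 0, "spin": -0.003, "gripper": -0.4},
    {"tx": 0.02, "ty": -0.44, "tz": 0, "spin": -0.003, "gripper": -0.4},
    {"tx": 0.03, "ty": -0.66, "tz": 0, "spin": -0.003, "gripper": -0.4},
    {"tx": 0.04, "ty": -0.85, "tz": 0, "spin": -0.003, "gripper": -0.4},
    {"tx": 0.05, "ty": -1, "tz": 0, "spin": -0.003, "gripper": -0.4}
  ]
}}

```text
clock: 26.62
position: [465.7, -34.2, 257.0]
ee_rot: [0.0, 1.0, -0.0, -0.002]
contact_force: [0.7, 0.5, 0.0]
gripper_width: 59.7
```

{"fn": "play_rows", "kwargs": {
  "targets": [
    {"tx": 0.02, "ty": -0.2, "tz": 0.05, "spin": 0, "gripper": -0.4},
    {"tx": 0.036, "ty": -0.4, "tz": 0.2, "spin": 0, "gripper": -0.4},
    {"tx": 0.036, "ty": -0.568, "tz": 0.4, "spin": 0, "gripper": -0.4},
    {"tx": 0.036, "ty": -0.568, "tz": 0.6, "spin": 0, "gripper": -0.4},
    {"tx": 0.036, "ty": -0.568, "tz": 0.65, "spin": 0, "gripper": -0.4},
    {"tx": 0.036, "ty": -0.568, "tz": 0.65, "spin": 0, "gripper": -0.4},
    {"tx": 0.036, "ty": -0.568, "tz": 0.65, "spin": 0, "gripper": -0.4}
  ]
}}

```text
clock: 27.5
position: [459.6, -174.0, 98.0]
ee_rot: [-0.001, 1.0, -0.0, 0.002]
contact_force: [-0.0, -0.8, 0.1]
gripper_width: 59.3
```

```bash
python3 - <<'E'
from h import *
im=grab('wrist','w20'); s=read_state(); print(s['gripper_width'],s['contact_force']); topfit('w20',(457,-174.4),47,26,6); mv((457,-174.4,44),180)
E
```

```text
60.0483986525954 [-0.19906124  0.22412822  0.51789549]
w20 {41: 151, 42: 124, 43: 157, 44: 149, 45: 141, 46: 390, 47: 581, 48: 145, 49: 3, 50: 0, 51: 0, 52: 0}
 top 48.3 ctr [ 456.2 -175.2   47.4] size [40.2 39.3  4.2] tilt deg [-0.37  0.  ]
pos [ 459.5 -174.    98.2] yaw -179.91 -> t [ 0.011  -0.0016  0.2166] spin 0.0021 dist 54.0 clk 27.55
```

View pics/w20.png

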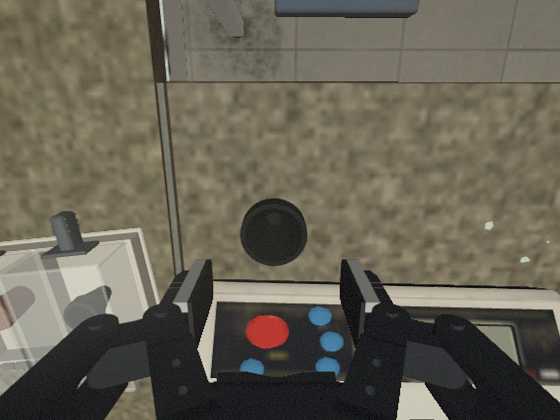

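{"fn": "play_rows", "kwargs": {
  "targets": [
    {"tx": 0.012, "ty": -0.004, "tz": 0, "spin": 0, "gripper": -0.4},
    {"tx": 0.012, "ty": -0.004, "tz": 0.1, "spin": 0, "gripper": -0.4},
    {"tx": 0.012, "ty": -0.004, "tz": 0.216, "spin": 0, "gripper": -0.4},
    {"tx": 0.012, "ty": -0.004, "tz": 0.216, "spin": 0, "gripper": -0.4},
    {"tx": 0.012, "ty": -0.004, "tz": 0.216, "spin": 0, "gripper": -0.4},
    {"tx": 0.012, "ty": -0.004, "tz": 0.216, "spin": 0, "gripper": 1},
    {"tx": 0.012, "ty": -0.004, "tz": 0.216, "spin": 0, "gripper": 1},
    {"tx": 0.012, "ty": -0.004, "tz": 0.216, "spin": 0, "gripper": 1},
    {"tx": 0.012, "ty": -0.004, "tz": 0.216, "spin": 0, "gripper": 1}
  ]
}}

```text
clock: 28.68
position: [456.2, -175.5, 44.0]
ee_rot: [-0.0, 1.0, -0.0, 0.002]
contact_force: [-0.5, 0.4, 6.5]
gripper_width: 37.3
```

```bash
python3 - <<'E'
from h import *
s=read_state(); print(s['gripper_width'],s['contact_force']); mv((479.1,95.6,200),180)
E
```

```text
37.27012113233133 [-0.45899508  0.39400315  6.52691943]
pos [ 456.2 -175.5   44. ] yaw -179.96 -> t [-0.0945  1.084  -0.6244] spin 0.001 dist 314.0 clk 28.675
```

{"fn": "play_rows", "kwargs": {
  "targets": [
    {"tx": 0, "ty": 0, "tz": -0.1, "spin": 0, "gripper": 1},
    {"tx": 0, "ty": 0, "tz": -0.3, "spin": 0, "gripper": 1},
    {"tx": 0, "ty": 0.05, "tz": -0.5, "spin": 0, "gripper": 1},
    {"tx": -0.02, "ty": 0.2, "tz": -0.62, "spin": 0, "gripper": 1},
    {"tx": -0.04, "ty": 0.4, "tz": -0.62, "spin": 0, "gripper": 1},
    {"tx": -0.06, "ty": 0.6, "tz": -0.62, "spin": 0, "gripper": 1},
    {"tx": -0.08, "ty": 0.8, "tz": -0.62, "spin": 0, "gripper": 1},
    {"tx": -0.094, "ty": 0.95, "tz": -0.62, "spin": 0, "gripper": 1},
    {"tx": -0.094, "ty": 1, "tz": -0.62, "spin": 0, "gripper": 1},
    {"tx": -0.094, "ty": 1, "tz": -0.62, "spin": 0, "gripper": 1}
  ]
}}

```text
clock: 29.92
position: [478.2, 74.8, 197.5]
ee_rot: [-0.001, 1.0, 0.0, -0.0]
contact_force: [0.0, -1.4, -1.1]
gripper_width: 38.0
```

{"fn": "play_rows", "kwargs": {
  "targets": [
    {"tx": 0, "ty": 0.084, "tz": 0.05, "spin": 0, "gripper": 1},
    {"tx": 0, "ty": 0.084, "tz": 0.1, "spin": 0, "gripper": 1},
    {"tx": 0, "ty": 0.084, "tz": 0.1, "spin": 0, "gripper": 1},
    {"tx": 0, "ty": 0.084, "tz": 0.1, "spin": 0, "gripper": 1}
  ]
}}

```text
clock: 30.42
position: [478.6, 94.8, 172.5]
ee_rot: [0.0, 1.0, -0.0, 0.0]
contact_force: [0.6, -0.1, -0.2]
gripper_width: 37.6
```

```bash
python3 - <<'E'
from h import *
im=grab('wrist','w21'); s=read_state(); print(s['gripper_width'],s['contact_force']); mv((479.1,95.6,118.5),180)
held('w21',20); rim('w21',(479.1,95.6),100,22.5); grab('side','s21');rim('s21',(479.1,95.6),100,22.5)
E
```

```text
37.72443474572697 [ 0.37743453  0.9318113  -0.77211064]
pos [478.7  95.  172.7] yaw 179.96 -> t [-0.0013  0.0024  0.2169] spin -0.001 dist 54.0 clk 30.475
{-14: 0, -13: 0, -12: 0, -11: 0, -10: 0, -9: 0, -8: 0, -7: 0, -6: 0, -5: 101, -4: 712, -3: 687, -2: 334, -1: 320, 0: 265, 1: 261, 2: 276, 3: 257, 4: 241, 5: 230, 6: 226, 7: 203, 8: 173, 9: 145, 10: 136, 11: 125, 12: 114, 13: 121}
held top z(tool) -2.9053285822104096 ctr [ 0.1  0.  -2.9] size [40.  34.   3.8]
w21 rim 1202 [456.2  72.4  98. ] [492.  116.5 102.8] ideal 456.6 501.6 73.1 118.1
s21 rim 61 [456.8  71.   98.1] [498.7 116.1 103.1] ideal 456.6 501.6 73.1 118.1
```

View pics/w21.png

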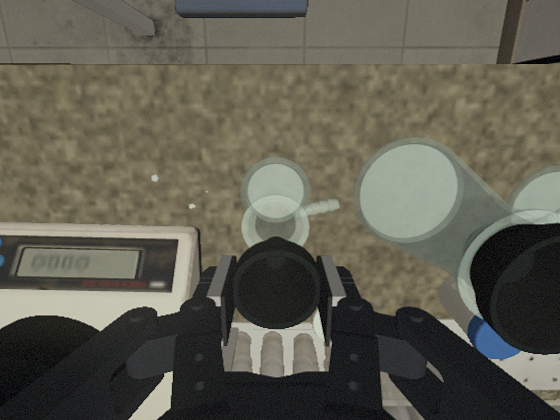

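{"fn": "play_rows", "kwargs": {
  "targets": [
    {"tx": -0.001, "ty": 0, "tz": 0.1, "spin": 0, "gripper": 1},
    {"tx": -0.001, "ty": 0, "tz": 0.19, "spin": 0, "gripper": 1},
    {"tx": -0.001, "ty": 0, "tz": 0.19, "spin": 0, "gripper": 1},
    {"tx": -0.001, "ty": 0, "tz": 0.19, "spin": 0, "gripper": 1}
  ]
}}

```text
clock: 31.02
position: [479.4, 95.8, 125.8]
ee_rot: [-0.0, 1.0, 0.0, 0.001]
contact_force: [-0.0, 0.3, -0.5]
gripper_width: 38.1
```

{"fn": "play_rows", "kwargs": {
  "targets": [
    {"tx": 0, "ty": 0, "tz": 0.012, "spin": 0, "gripper": 1},
    {"tx": 0, "ty": 0, "tz": 0.022, "spin": 0, "gripper": 1},
    {"tx": 0, "ty": 0, "tz": 0.028, "spin": 0, "gripper": 1},
    {"tx": 0, "ty": 0, "tz": 0.028, "spin": 0, "gripper": 1}
  ]
}}

```text
clock: 31.52
position: [478.4, 94.6, 118.8]
ee_rot: [-0.0, 1.0, -0.001, -0.0]
contact_force: [-2.1, -4.5, 6.7]
gripper_width: 37.5
```

{"fn": "play_rows", "kwargs": {
  "targets": [
    {"tx": 0, "ty": 0, "tz": 0.004, "spin": 0, "gripper": 1},
    {"tx": 0, "ty": 0, "tz": 0.008, "spin": 0, "gripper": 1},
    {"tx": 0, "ty": 0, "tz": 0.012, "spin": 0, "gripper": 1},
    {"tx": 0, "ty": 0, "tz": 0.012, "spin": 0, "gripper": 1}
  ]
}}

```text
clock: 32.02
position: [478.5, 94.4, 118.0]
ee_rot: [-0.001, 1.0, -0.001, 0.0]
contact_force: [-8.2, -5.3, 20.5]
gripper_width: 38.3
```

{"fn": "play_rows", "kwargs": {
  "targets": [
    {"tx": 0, "ty": 0, "tz": -0.01, "spin": 0, "gripper": 1},
    {"tx": 0, "ty": 0, "tz": -0.01, "spin": 0, "gripper": -0.4},
    {"tx": 0, "ty": 0, "tz": -0.01, "spin": 0, "gripper": -0.4},
    {"tx": 0, "ty": 0, "tz": -0.01, "spin": 0, "gripper": -0.4},
    {"tx": 0, "ty": 0, "tz": -0.1, "spin": 0, "gripper": -0.4},
    {"tx": 0, "ty": 0, "tz": -0.3, "spin": 0, "gripper": -0.4},
    {"tx": 0, "ty": 0, "tz": -0.5, "spin": 0, "gripper": -0.4},
    {"tx": 0, "ty": 0, "tz": -0.7, "spin": 0, "gripper": -0.4},
    {"tx": 0, "ty": 0, "tz": -0.7, "spin": 0, "gripper": -0.4},
    {"tx": 0, "ty": 0, "tz": -0.7, "spin": 0, "gripper": -0.4}
  ]
}}

```text
clock: 33.28
position: [478.3, 95.7, 289.1]
ee_rot: [-0.0, 1.0, 0.0, -0.001]
contact_force: [0.2, 0.5, -0.6]
gripper_width: 59.9
```

```bash
python3 - <<'E'
from h import *
im=grab('wrist','w22'); s=read_state(); print(s['gripper_width'],s['contact_force'],s['position'])
sd=grab('side','s22')
for t in ('w22','s22'):
    topfit(t,(479,95),121.5,26); rim(t,(479,95),100,22.5); topfit(t,(480.3,217.5),178.5,36); topfit(t,(496.3,353),150.5,30)
cv2.imwrite('pics/s22c.png',cv2.resize(sd['frame'][100:250,160:320,::-1],None,fx=3.7,fy=3.7))
E
```

```text
59.90085118862304 [ 0.21557146 -0.35186765  0.83208377] [478.07408617  95.54610396 288.51105234]
w22 {113: 46, 114: 59, 115: 44, 116: 49, 117: 57, 118: 57, 119: 51, 120: 97, 121: 230, 122: 137, 123: 22, 124: 0, 125: 0, 126: 0, 127: 0, 128: 0}
 top 123.4 ctr [478.5  94.1 122.3] size [39.9 38.3  3.7] tilt deg [-0.11  0.59]
w22 rim 368 [456.9  72.6  98. ] [488.5 116.5 104. ] ideal 456.5 501.5 72.5 117.5
w22 {170: 151, 171: 169, 172: 165, 173: 174, 174: 172, 175: 188, 176: 173, 177: 268, 178: 543, 179: 330, 180: 65, 181: 1, 182: 0, 183: 0, 184: 0, 185: 0}
 top 180.4 ctr [479.9 217.1 179.5] size [59.7 60.4  4.1] tilt deg [0.07 0.6 ]
w22 {142: 51, 143: 41, 144: 43, 145: 47, 146: 49, 147: 39, 148: 55, 149: 55, 150: 81, 151: 94, 152: 26, 153: 3, 154: 0, 155: 0, 156: 0, 157: 0}
 top 152.8 ctr [498.  337.1 151.9] size [39.9 18.2  4.3] tilt deg [ 0.94 -1.02]
s22 {113: 3, 114: 8, 115: 6, 116: 11, 117: 6, 118: 14, 119: 11, 120: 18, 121: 9, 122: 14, 123: 3, 124: 0, 125: 0, 126: 0, 127: 0, 128: 0}
 top 123.5 ctr [477.6  93.8 122.4] size [38.4 38.9  3.7] tilt deg [-0.84 -0.43]
s22 rim 56 [456.2  70.9  98.2] [499.5 108.5 104. ] ideal 456.5 501.5 72.5 117.5
s22 {170: 14, 171: 13, 172: 17, 173: 16, 174: 14, 175: 10, 176: 12, 177: 23, 178: 17, 179: 19, 180: 5, 181: 1, 182: 0, 183: 0, 184: 0, 185: 0}
 top 180.6 ctr [479.8 215.5 179.7] size [58.1 58.8  4.3] tilt deg [-0.08  0.86]
s22 {142: 11, 143: 6, 144: 10, 145: 11, 146: 4, 147: 9, 148: 9, 149: 9, 150: 13, 151: 13, 152: 7, 153: 1, 154: 1, 155: 0, 156: 0, 157: 0}
 top 152.9 ctr [495.2 350.2 152.3] size [45.7 48.5  4.7] tilt deg [-0.45 -0.86]
```

View pics/w22.png

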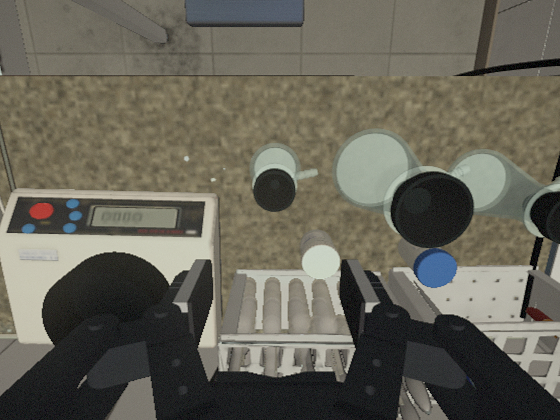

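View pics/s22.png

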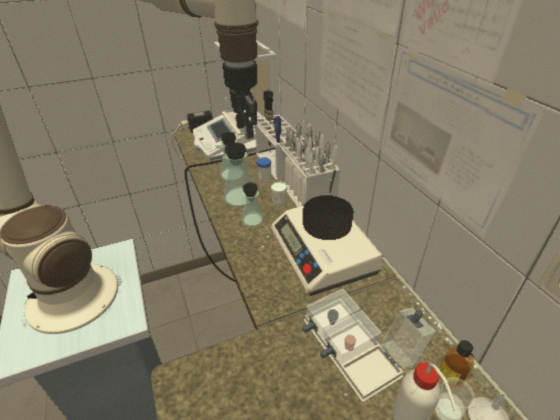

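View pics/s22c.png

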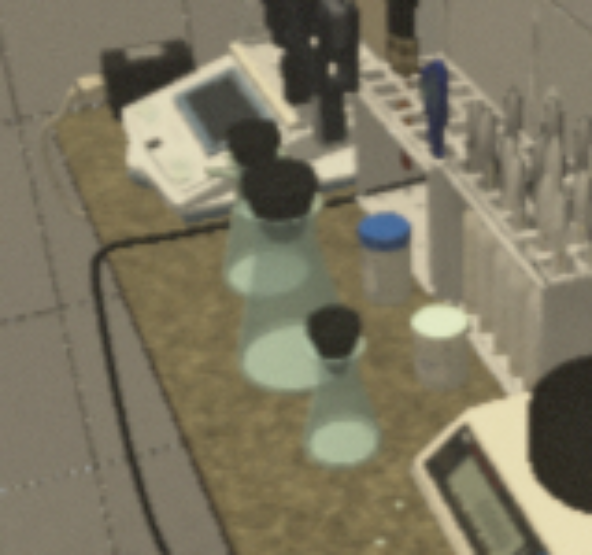

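```bash
python3 -c "
from bench import job_done; print(job_done())"
```

```text
the job is handed in; nothing more can be done
None
```

All three cones are seated in the flasks of their size, and the job was handed in at about 33 s of the 104 s. It reports no verdict.

**What I did:** I opened only the right lid of the case, which held the middle cone, and pushed it back past upright. Then I seated the middle, large and small cones in that order, pressing each down with about 17–21 N until it stopped. The highest forces I read were about 23 N in total, and I saw no sign of an unwanted collision.

**Last checks:**

| Cone | TCP height when seated, mm (predicted) | Collar top in wrist depth view, mm (expected) |
|---|---|---|
| Small | 118.0 (118.5) | about 121–122 (121.5) |
| Middle | 147.4 (147.6) | about 151–152 (150.5) |
| Large | 173.1 (173.2) | about 178–179 (178.5) |

- **Tilt:** fits to the wrist depth put all three within about 1° of upright. The side camera's coarse fits read up to 1.6°, which I took as noise.
- **Side camera:** it puts the cone centres 1–3 mm away from where the wrist camera does. I trusted the wrist camera.
- **Middle cone:** its wrist check is from just after it was seated. In the final wrist picture it was partly cut off at the edge, but the side view still showed it in place.
- **Case and gripper:** the final side picture shows the left and middle lids shut. The gripper was open, clear and touching nothing.

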